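Rebuild the keyed seal box on the turntable

ROBOT

A 6-joint arm with a two-finger parallel gripper is mounted at the origin on the work surface. World frame = base frame: x ahead of the robot, y to its left, z up, the work surface at z = 0. Lengths are in m, angles in rad, forces in N, time in s.
With the tool pointing down it reaches from about 0.35 to 0.85 m from the base axis. Payload 8.1 kg.
Tool frame: the origin (TCP) lies on the centre line of the jaws, within the pads' length; the fingertips stand 11 mm ahead of it and the grasp point (between the pads) lies 8 mm behind it (tip_reach is the z of the fingertips in the tool frame, in m); z points along the fingers, y is the direction in which the jaws open and shut (so a half turn about z gives the same grasp; the last joint's range is limited). The gripper opens to 93 mm and grips with 3 to 60 N. Pads are 15 mm wide; open, the fingers measure 128 mm over their backs; the gripper's body (75 mm by 188 mm) begins 65 mm behind the grasp point.
Start: joints at [-1.23, 0.13, 1.488, -0, 1.523, -0.085], TCP at [0.248, -0.546, 0.23] pointing down, gripper open.
Joint ranges: [-2.96, 2.96], [-0.89, 2.26], [0.02, 2.5], [-1.34, 4.48], [0, 2.73], [-2.66, 2.66]. Speed limits (rad/s): [2.39, 2.39, 2.79, 3.14, 3.14, 3.14].

INTERFACE

Orientations are given as a rotation vector (axis times angle).
In Python, from plant import read_state, read_camera, camera_params, close_job, silhouettes, tip_of, tip_reach gives the robot as it stands.
- The arm moves only by the shell command python3 -m creep 'ROWS' [FORCE]. ROWS is JSON, a list of rows, each a list of 5 numbers: the shift along the tool's x, y, z in m, then the turn about the tool's z in rad, then the closure in counts, from 0 (fully open) to 255 (shut). In form: [[dx, dy, dz, twist, gripper], ...]. A call has 1 to 12 rows; each row shifts and turns the commanded pose from where the row before left it, along the tool's axes as they then stand; what a row does not reach is not made up. A row lasts 1/12 s, in which the tool goes at most 41.7 mm and 7.16 degrees, less where a joint would pass 70% of its speed; a pose out of reach is approached as far as the arm can. A call is refused whole if a number of a shift passes 0.0417 or a number of a turn 0.125, either way. A call with a gripper value outside its range is refused whole. The fingers move at their own pace and stop on an object; FORCE is the grip in N (left out, the last holds). Time passes only in rows, so rows that do not move let the fingers close. It gives the time, the measured TCP pose, the force and the opening at its end, in the units of the state.
- read_state(): the state, without advancing time (a new reading comes with each control period).
- read_camera(name): name is "side" or "top"; returns the picture (480x640x3 uint8, red, green, blue); there is no depth.
- camera_params(name): a dict with "fov_y" (degrees; the focal length in pixels is half the picture's height over the tangent of half this angle, whatever the lens; pixels are square), "cx", "cy" (the principal point, pixels), "k1" (the pictures are not rectified: a ray, as slopes to the right and down, at radius r is drawn at 1 + k1 r^2 times it, then the intrinsics apply), "position" and "rotation" of the camera in the world. Camera axes: x right, y down, z forward; pixel columns grow to the right and rows downward; lengths in m; the calibration is good to about 2 mm. A picture is of the moment at which its call begins. camera_params takes no time and is no camera call.
- close_job(): hands the job in, once; it reports no verdict.
Trained networks look in the newest picture that a camera, given by its name, has taken for a name from the list of things; names that differ only in an ending like _2 or _b are one class to them, and where a whole thing is asked for, a point or a joint stands for the part that bears it (a point fixed in the world has none). Each returns a list of dicts, best first, with "confidence" (0 to 1); they miss things now and then, are a little off and sometimes report something else, mostly with a low value. They report only what shows in the picture. A call takes as long as a camera call. They do not tell look-alikes from the thing itself.
- silhouettes(camera, query): "region" (480x640 bool, what is visible of it) and "pixel" ([column, row] in pixels, amid what is visible of it).
- tip_of(camera, query): "pixel" ([column, row] in pixels: a listed point, or the origin of a listed thing).
The state is a dict: "t": time; "q": joint angles; "dq": joint speeds; "joint_torque": joint torques, N m; "tool_pos": TCP position; "orientation": TCP orientation; "force": force on the tool from outside, world axes, zero at the start; "wrist_torque": the same for the moment, N m; "opening": finger opening in m.
Only numpy, scipy, OpenCV 4.12 (cv2) and the standard library are available. Lean on these libraries where they do the work, as an engineer would, in place of code of your own. Each camera call takes 0.05 s, during which the arm holds its last target.

TASK

Build the tiered seal box up again on the turntable: first set the deep tray on the bottom tray, then the shallow tray, in which one slim seal stands, on the deep one, each turned the right way round so that its notch drops over the key below and it sits flat and square. Then stand the other slim seal in the top tray beside the first, so that both stand upright in one row along the tray, no more than a finger's width apart. Set things down rather than dropping them, and leave everything else standing where it is.

Things in the scene. Friction and masses are not known exactly. Their poses are not given: they have to be found in the camera images.
- low_tray_c (a point): Bottom tray of the tiered beech seal box, screwed down on the turntable off its centre; open-topped, 150 long (x) x 60 wide (y) x 40 mm high. Centre of the tray, half-way up: 20 mm below its rim and 50 mm above the table. x points along its length to the end that carries the key, z up. Side walls 6 thick, plain end wall (-x) 8, key end wall (+x) 14, floor 5. 
- low_tray_key (a point): Foot of the bottom tray's key: middle of the top of its key end wall, at rim height, 68 mm from the tray's centre along +x. The key is a beech block 22 mm wide (y), 8 mm long (x), set 1 mm in from the outer end face and standing 8 mm up from the rim.
- platter_c (a point): Beech turntable: centre of the top of its 300 mm disc, 30 mm above the table. The bottom tray's centre lies 85 mm off along this point's y axis, and the tray's length runs along its x axis. The disc turns only against stiff friction (0.35 N m) and need not be turned.
- deep_tray_c (a point): Loose deep beech tray, open-topped, 150 long (x) x 60 wide (y) x 46 mm high, about 130 g; centre, half-way up (23 mm). Stands on the table. x points to its key end: there it has a key on its rim and, straight below in the underside of the same end wall, a notch. Can be gripped across its width. Side walls 6 thick, plain end wall (-x) 8, key end wall (+x) 14, floor 5. 
- deep_tray_notch (a point): Notch of the deep tray: middle of the underside of its key end wall, 68 mm from the tray's centre along +x. The notch is 28 mm wide (y) and 10 mm high, cut right through the 14 mm wall.
- deep_tray_key (a point): Foot of the deep tray's key: middle of the top of its key end wall, at rim height. Key 22 wide (y), 8 long (x), 8 mm high, as on the bottom tray.
- shallow_tray_c (a point): Loose shallow beech tray, 150 (x) x 60 (y) x 32 mm high, about 100 g; centre, half-way up (16 mm). x points to its key end, with key above and notch below. Inside 128 x 48, 27 deep; the inner floor is 11 mm below this point and its middle 3 mm along -x. Can be gripped across its width. Side walls 6 thick, plain end wall (-x) 8, key end wall (+x) 14, floor 5. 
- shallow_tray_notch (a point): Notch of the shallow tray: middle of the underside of its key end wall, 68 mm from the tray's centre along +x; 28 mm wide, 10 mm high, right through the wall. (A key like the others stands on the rim above it.)
- slim_seal_a_c (a point): The slim stone seal that starts standing loose in the shallow tray, 32 to 47 mm from the tray's centre towards its plain end (-x): upright cylinder, 32 mm diameter, 70 mm high, about 150 g, so it stands 43 mm out of the tray; centre, half-way up.
- slim_seal_b_c (a point): The other slim stone seal, the same (32 mm diameter, 70 mm high, about 150 g); it stands upright on the table among the other things; centre, half-way up, z up along its axis.
- water_dropper_c (a point): Bystander: small round blue glazed water dropper, 52 mm diameter, 45 mm high; centre, half-way up. Stands on the table.
- broad_seal_a_c (a point): Bystander: broad stone seal, upright cylinder of 52 mm diameter, 55 mm high; centre, half-way up. Stands on the table.
- broad_seal_b_c (a point): Bystander: the other broad stone seal, the same: 52 mm diameter, 55 mm high; centre, half-way up.
- brush_pot_c (a point): Bystander: blue glazed brush pot standing on the turntable, 90 mm diameter, 120 mm high; this point is its axis, 60 mm above its underside. Brushes stand out of it to 190 mm above its underside (220 mm above the table).
- brush_holder_c (a point): Bystander: stainless steel brush holder standing on the turntable, 68 mm diameter, 95 mm high; this point is its axis, half-way up. Brushes stand out of it to 175 mm above its underside.
- seal_case_c (a point): Bystander: closed grey plastic seal case with a button on its front, 66 (x) x 104 (y) x 43 mm high; centre.
- paste_jar_c (a point): Bystander: round white porcelain seal-paste jar, 75 mm diameter, 44 mm high; centre.
- paperweight_c (a point): Bystander: brass paperweight bar 180 (x) x 30 (y) x 18 mm with a small knob to 28 mm; centre of the bar.
Not all that is in view belongs to the job. What is shaped like the part that bears slim_seal_b_c but turquoise or yellow is not meant.

How it is judged:
On the way, in this order (a step that is already met when the one before it is completed fails the run):
1. the deep tray sits flat and square on the bottom tray, its notch over the key (z of deep_tray_c in the frame of low_tray_c between 0.0405 and 0.0455 m and horizontal distance between deep_tray_notch and low_tray_key below 0.006 m and angle between the x axis of deep_tray_c and the x axis of low_tray_c, either way round below 0.07 rad and angle between the z axis of deep_tray_c and the z axis of low_tray_c, either way round below 0.03 rad), for 0.2 s.
2. the shallow tray sits flat and square on the deep tray, its notch over the key (all of step 1 and z of shallow_tray_c in the frame of deep_tray_c between 0.0365 and 0.0415 m and horizontal distance between shallow_tray_notch and deep_tray_key below 0.006 m and angle between the x axis of shallow_tray_c and the x axis of deep_tray_c, either way round below 0.07 rad and angle between the z axis of shallow_tray_c and the z axis of deep_tray_c, either way round below 0.03 rad), for 0.2 s.
At the end, for the whole second after the job is handed in: Each tray seated on the one below: flush within 2.5 mm, flat within 0.03 rad, parallel within 0.07 rad, notch within 6 mm of the key's middle. Both slim seals upright (0.06 rad) on the top tray's floor in a row along it (12 mm), axes under 52 mm apart. All released and at rest (all of step 2 and z of slim_seal_a_c in the frame of shallow_tray_c between 0.021 and 0.027 m and x of slim_seal_a_c in the frame of shallow_tray_c between -0.055 and 0.055 m and y of slim_seal_a_c in the frame of shallow_tray_c between -0.012 and 0.012 m and angle between each of slim_seal_a_c, slim_seal_b_c's own z axis and vertical below 0.06 rad and z of slim_seal_b_c in the frame of shallow_tray_c between 0.021 and 0.027 m and x of slim_seal_b_c in the frame of shallow_tray_c between -0.055 and 0.055 m and y of slim_seal_b_c in the frame of shallow_tray_c between -0.012 and 0.012 m and horizontal distance between slim_seal_a_c and slim_seal_b_c below 0.052 m and linear speed of each of deep_tray, shallow_tray, slim_seal_a, slim_seal_b below 0.02 m/s); the robot touches nothing.
It fails at once if a broad seal or the water dropper is shoved out of its place (over 30 mm) or tipped (distance of any of broad_seal_a_c, broad_seal_b_c, water_dropper_c from where it was at the start of the episode above 0.03 m or angle between any of broad_seal_a_c, broad_seal_b_c, water_dropper_c's own z axis and vertical above 0.4 rad).
It fails at once if the brush pot or the brush holder is shoved out of its place (over 30 mm) or tipped (distance of any of brush_pot_c, brush_holder_c from where it was at the start of the episode above 0.03 m or angle between any of brush_pot_c, brush_holder_c's own z axis and vertical above 0.4 rad).
It fails at once if another bystander (seal case, paste jar, paperweight) is shoved out of its place (over 30 mm) or tipped (distance of any of seal_case_c, paste_jar_c, paperweight_c from where it was at the start of the episode above 0.03 m or angle between any of seal_case_c, paste_jar_c, paperweight_c's own z axis and vertical above 0.4 rad).
It fails at once if a tray or a slim seal is dropped into place (faster than 0.4 m/s in the last 15 mm) ((z of deep_tray_c in the frame of low_tray_c between 0.041 and 0.058 m and horizontal distance between deep_tray_c and low_tray_c below 0.03 m and linear speed of deep_tray above 0.4 m/s) or (z of shallow_tray_c in the frame of deep_tray_c between 0.037 and 0.054 m and horizontal distance between shallow_tray_c and deep_tray_c below 0.03 m and linear speed of shallow_tray above 0.4 m/s and linear speed of deep_tray below 0.1 m/s) or (z of slim_seal_a_c in the frame of shallow_tray_c between 0.022 and 0.039 m and horizontal distance between slim_seal_a_c and shallow_tray_c below 0.06 m and linear speed of slim_seal_a above 0.4 m/s and linear speed of shallow_tray below 0.1 m/s) or (z of slim_seal_b_c in the frame of shallow_tray_c between 0.022 and 0.039 m and horizontal distance between slim_seal_b_c and shallow_tray_c below 0.06 m and linear speed of slim_seal_b above 0.4 m/s and linear speed of shallow_tray below 0.1 m/s)).
It also fails if it takes over 69 s, if anything falls off the work surface, if the arm or the gripper's body presses on something with over 40 N, if the wrist force passes 120 N, or if a joint passes its speed limit or range.

## Working session

There is one attempt and no reset: what is moved stays moved. The work goes in short steps, Python scripts to look and compute and a shell command to move; the robot and the scene stay as the last step left them, time stands still between calls to the robot, and variables do not carry over. Pictures are saved under pics/ and viewed, and the job is handed in when it is done.

```bash
mkdir -p pics; ls
cat > h.py <<'E'
import numpy as np, cv2
from plant import *
def K(n):
    p=camera_params(n); f=240/np.tan(np.radians(p['fov_y'])/2)
    R=np.array(p['rotation']); 
    if R.shape!=(3,3): R=cv2.Rodrigues(R.astype(float))[0]
    return f,p['cx'],p['cy'],p['k1'],np.array(p['position']),R
def proj(n,P):
    f,cx,cy,k1,c,R=K(n); v=(np.atleast_2d(P)-c)@R
    s=v[:,:2]/v[:,2:]; r2=(s**2).sum(1,keepdims=True); s=s*(1+k1*r2)
    return s*f+[cx,cy]
def ray(n,px):
    f,cx,cy,k1,c,R=K(n); d=(np.atleast_2d(px)-[cx,cy])/f; s=d.copy()
    for _ in range(30): s=d/(1+k1*(s**2).sum(1,keepdims=True))
    v=np.c_[s,np.ones(len(s))]@R.T
    return c,v
def onz(n,px,z):
    c,v=ray(n,px); return c+v*((z-c[2])/v[:,2:])
def snap(n,fn):
    im=read_camera(n); cv2.imwrite('pics/'+fn,im[:,:,::-1]); return im
E
python3 - <<'E'
from h import *
for n in('top','side'):
    print(camera_params(n)); snap(n,n+'0.png')
s=read_state(); print(s)
E
```

```text
pics
{'fov_y': 52.418898630956896, 'cx': 331.0862756757621, 'cy': 237.0294168215481, 'k1': 0.04593511565220026, 'position': array([ 0.39891368, -0.00702404,  1.4619398 ]), 'rotation': array([-2.16728649,  2.19368517, -0.09335157])}
{'fov_y': 49.21475709928442, 'cx': 323.3204244357913, 'cy': 244.71502895190469, 'k1': -0.06554432652531926, 'position': array([0.42497521, 0.94868678, 0.76274002]), 'rotation': array([-0.11234037,  2.74933909, -1.43464449])}
{'t': 0.1, 'q': array([-1.23042572e+00,  1.31062020e-01,  1.48917670e+00, -1.50740675e-05,
        1.52302041e+00, -8.53969405e-02]), 'dq': array([ 0.0025418 , -0.00156193, -0.00169769, -0.00067186, -0.00129382,
        0.00065492]), 'joint_torque': array([ 6.76737945e-04, -5.61337709e+01, -4.93100059e+01,  7.70213711e-02,
        2.89977214e-02, -4.09378208e-05]), 'tool_pos': array([ 0.24765978, -0.54594786,  0.22870299]), 'orientation': array([-3.06905937e+00, -6.63406261e-01,  3.56088505e-04]), 'force': array([0.03025026, 0.09550734, 0.2359278 ]), 'wrist_torque': array([-0.01967347,  0.01719911, -0.04140966]), 'opening': 0.09303328780951042}
```

View pics/top0.png

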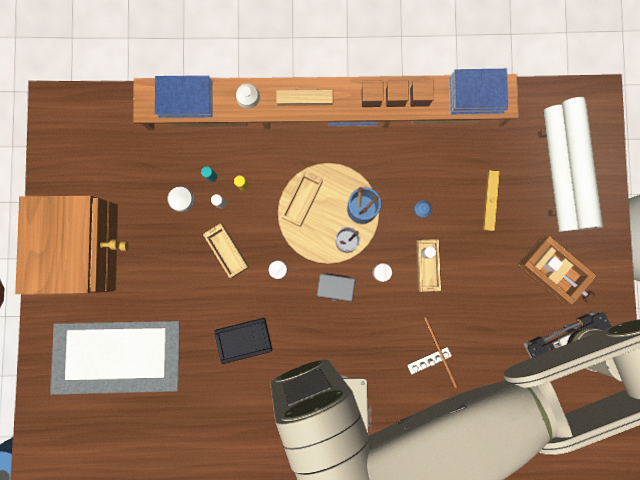

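View pics/side0.png

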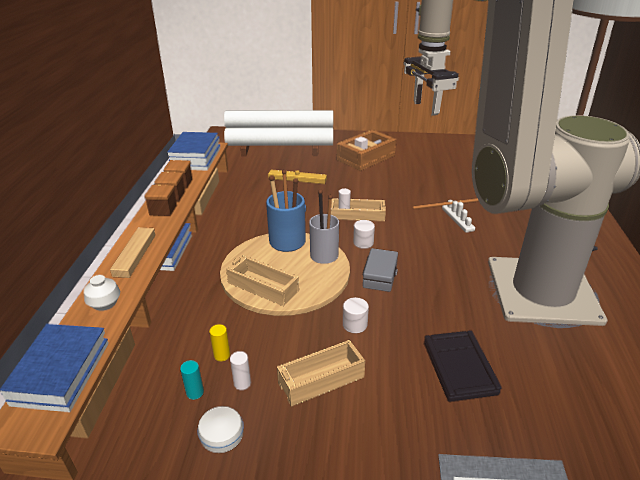

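The top view shows the bottom tray at (303,199), the deep tray at (225,251), the shallow tray at (429,265) with seal A at (430,252), and white seal B at (216,200). The turquoise and yellow look-alikes are at (207,172) and (240,181). The brush pot and holder stand on the disc beside the bottom tray.

Run:
```python
from h import *
Z={'low_tray_c':.05,'low_tray_key':.07,'platter_c':.03,'deep_tray_c':.023,'deep_tray_notch':0,'deep_tray_key':.046,'shallow_tray_c':.016,'shallow_tray_notch':0,'slim_seal_a_c':.04,'slim_seal_b_c':.035,'brush_pot_c':.09,'brush_holder_c':.0775}
a=dict()
for n in('top','side'):
    read_camera(n)
    for q,z in Z.items():
        for d in tip_of(n,q)[:4]:
            print(n,q,round(d['confidence'],2),np.round(d['pixel'],1),np.round(onz(n,d['pixel'],z)[0],4))
im=cv2.imread('pics/top0.png')
for k,(x,y) in {'low':(303,199),'deep':(225,251),'sh':(429,265)}.items():
    cv2.imwrite(f'pics/c_{k}.png',cv2.resize(im[y-40:y+40,x-40:x+40],None,fx=7,fy=7,interpolation=cv2.INTER_CUBIC))
a=[cv2.imread(f'pics/c_{k}.png') for k in('low','deep','sh')]
cv2.imwrite('pics/c.png',cv2.resize(np.hstack(a),(800,267),interpolation=cv2.INTER_AREA))
```

```text
top low_tray_c 0.68 [302.3 199.1] [0.6282 0.071  0.05  ]
top low_tray_c 0.55 [311.8 178.8] [0.688  0.0427 0.05  ]
top low_tray_key 0.67 [310.9 179. ] [0.6833 0.0446 0.07  ]
top low_tray_key 0.45 [362.8 207. ] [ 0.5999 -0.1041  0.07  ]
top low_tray_key 0.24 [383.6 271.5] [ 0.414 -0.16   0.07 ]
top platter_c 0.58 [332.9 211. ] [ 0.5948 -0.0182  0.03  ]
top deep_tray_c 0.69 [226.5 251.5] [0.4791 0.2968 0.023 ]
top deep_tray_notch 0.62 [214.3 233.6] [0.5346 0.3384 0.    ]
top deep_tray_key 0.91 [210.6 232.1] [0.5349 0.3382 0.046 ]
top deep_tray_key 0.17 [487.  199.6] [ 0.6205 -0.4685  0.046 ]
top shallow_tray_c 0.71 [430.6 264.1] [ 0.4349 -0.3052  0.016 ]
top shallow_tray_c 0.18 [181.5 197.3] [0.6429 0.4324 0.016 ]
top shallow_tray_notch 0.75 [426.1 292.1] [ 0.3523 -0.2926  0.    ]
top shallow_tray_notch 0.49 [348.6 238.7] [ 0.5144 -0.0646  0.    ]
top slim_seal_a_c 0.75 [215.5 233.7] [0.5306 0.3254 0.04  ]
top slim_seal_a_c 0.61 [210.3 231.6] [0.5369 0.3406 0.04  ]
top slim_seal_a_c 0.59 [429.4 252.5] [ 0.4681 -0.2978  0.04  ]
top slim_seal_a_c 0.32 [431.6 265.1] [ 0.4314 -0.3031  0.04 
[... 904 characters left out ...]
46 ]
side shallow_tray_c 0.81 [360.3 207.5] [ 0.4256 -0.307   0.016 ]
side shallow_tray_c 0.25 [220.5 424.2] [0.6423 0.4217 0.016 ]
side shallow_tray_notch 0.67 [379.  214.7] [ 0.3729 -0.2992  0.    ]
side slim_seal_a_c 0.7 [342.5 202.2] [ 0.4747 -0.2909  0.04  ]
side slim_seal_a_c 0.24 [295.4 173.8] [ 0.6241 -0.448   0.04  ]
side slim_seal_b_c 0.67 [242.  370.3] [0.6253 0.3175 0.035 ]
side slim_seal_b_c 0.65 [364.1 237.8] [ 0.4127 -0.1295  0.035 ]
side slim_seal_b_c 0.63 [194.4 377.6] [0.707  0.3421 0.035 ]
side slim_seal_b_c 0.56 [216.6 342.9] [0.6883 0.2539 0.035 ]
side brush_pot_c 0.8 [284.6 219.6] [ 0.6061 -0.1109  0.09  ]
side brush_holder_c 0.88 [325.3 237.4] [ 0.5037 -0.0609  0.0775]
```

View pics/c.png

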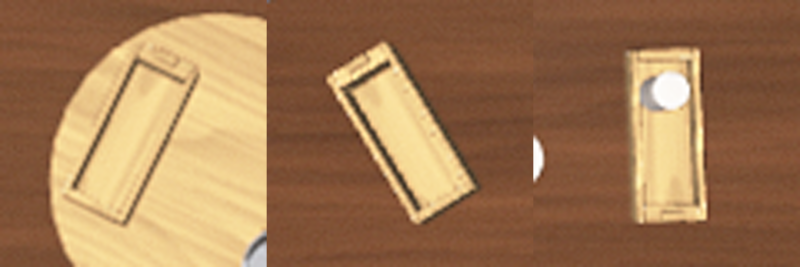

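```bash
cat > fit.py <<'E'
from h import *
from scipy.optimize import minimize
S=4
def corners(x,y,th,z0,h,L=.15,W=.06):
    c,s=np.cos(th),np.sin(th)
    p=[]
    for z in(z0,z0+h):
        for a,b in((1,1),(1,-1),(-1,-1),(-1,1)):
            u,v=a*L/2,b*W/2; p.append([x+c*u-s*v,y+s*u+c*v,z])
    return np.array(p)
def hullmask(n,P,box):
    x0,y0,x1,y1=box
    px=((proj(n,P)-[x0,y0]+.5)*S-.5)
    h=cv2.convexHull(px.astype(np.float32)).reshape(-1,2)
    m=np.zeros(((y1-y0)*S,(x1-x0)*S),np.uint8)
    cv2.fillConvexPoly(m,np.round(h*16).astype(np.int32),1,shift=4)
    return m
def fit(masks,p0,z0,h,extra=lambda p:None):
    dat=[]
    for n,m in masks.items():
        ys,xs=np.where(m); b=(xs.min()-12,ys.min()-12,xs.max()+13,ys.max()+13)
        sub=m[b[1]:b[3],b[0]:b[2]].astype(np.uint8)
        dat.append((n,cv2.resize(sub,None,fx=S,fy=S,interpolation=cv2.INTER_NEAREST),b))
    def cost(p):
        t=0
        for n,m,b in dat:
            k=hullmask(n,corners(p[0],p[1],p[2],z0,h),b)
            t+=1-(k&m).sum()/(k|m).sum()
        return t
    best=None
    for d in(-.06,0,.06):
        q=np.array(p0)+[0,0,d]
        r=minimize(cost,q,method='Nelder-Mead',options=dict(initial_simplex=q+np.array([[0,0,0],[.006,0,0],[0,.006,0],[0,0,.06]]),xatol=1e-5,fatol=1e-5))
        if best is None or r.fun<best.fun: best=r
    return best.x,best.fun
E
cat > m1.py <<'E'
from fit import *
T={'low_tray_c':(.628,.071,-.42,.03,.04),'deep_tray_c':(.479,.293,.64,.0,.046),'shallow_tray_c':(.43,-.303,3.14,0,.032)}
ms={q:{} for q in T}
ims={}
for n in('top','side'):
    ims[n]=read_camera(n)
    for q,v in T.items():
        e=proj(n,[[v[0],v[1],.04]])[0]
        for d in silhouettes(n,q):
            if np.hypot(*(np.array(d['pixel'])-e))<25: ms[q][n]=d['region']; break
for q,v in T.items():
    for cams in(['top'],['side'],['top','side']):
        mm={k:ms[q][k] for k in cams if k in ms[q]}
        if not mm: continue
        x,f=fit(mm,v[:3],v[3],v[4]); print(q,cams,np.round(x,4),round(f,3))
np.savez('masks.npz',**{q+'|'+n:m for q in ms for n,m in ms[q].items()})
E
python3 m1.py
```

```text
low_tray_c ['top'] [ 0.6322  0.0754 -0.5287] 0.814
low_tray_c ['side'] [ 0.599   0.1135 -0.1321] 0.66
low_tray_c ['top', 'side'] [ 0.5986  0.0935 -0.1706] 1.488
deep_tray_c ['top'] [0.481  0.2989 0.5429] 0.044
deep_tray_c ['top', 'side'] [0.481  0.2989 0.5429] 0.044
shallow_tray_c ['top'] [ 0.4307 -0.2982  3.159 ] 0.14
shallow_tray_c ['side'] [ 0.4323 -0.2989  3.1547] 0.147Traceback (most recent call last):
  File "m1.py", line 15, in <module>
    x,f=fit(mm,v[:3],v[3],v[4]); print(q,cams,np.round(x,4),round(f,3))
        ~~~^^^^^^^^^^^^^^^^^^^^
  File "fit.py", line 33, in fit
    r=minimize(cost,q,method='Nelder-Mead',options=dict(initial_simplex=q+np.array([[0,0,0],[.006,0,0],[0,.006,0],[0,0,.06]]),xatol=1e-5,fatol=1e-5))
    res = _minimize_neldermead(fun, x0, args, callback, bounds=bounds,
                               **options)
    fxr = func(xr)
    fx = function(np.copy(x), *(wrapper_args + args))
  File "fit.py", line 27, in cost
    k=hullmask(n,corners(p[0],p[1],p[2],z0,h),b)
  File "fit.py", line 13, in hullmask
    px=((proj(n,P)-[x0,y0]+.5)*S-.5)
         ~~~~^^^^^
  File "h.py", line 9, in proj
    f,cx,cy,k1,c,R=K(n); v=(np.atleast_2d(P)-c)@R
                   ~^^^
  File "h.py", line 4, in K
    p=camera_params(n); f=240/np.tan(np.radians(p['fov_y'])/2)
ValueError: time passes only in moves, steps and waits
```

```bash
python3 - <<'E'
from plant import camera_params
import pickle
pickle.dump({n:camera_params(n) for n in('top','side')},open('cp.pkl','wb'))
E
sed -i 's/^def K(n):/import pickle\nCP=pickle.load(open("cp.pkl","rb"))\ndef K(n):/; s/p=camera_params(n)/p=CP[n]/' h.py
cat > edge.py <<'E'
from fit import *
def segs(x,y,th,z0,h,key=True):
    c,s=np.cos(th),np.sin(th)
    def rect(x0,x1,y0,y1,z):
        q=[(x0,y0,z),(x1,y0,z),(x1,y1,z),(x0,y1,z)]
        return [(q[i],q[(i+1)%4]) for i in range(4)]
    L=rect(-.075,.075,-.03,.03,z0+h)+rect(-.067,.061,-.024,.024,z0+h)
    if key: L+=rect(.066,.074,-.011,.011,z0+h+.008)
    out=[]
    for a,b in L+rect(-.075,.075,-.03,.03,z0):
        P=np.array([a,b]); out.append(np.c_[x+c*P[:,0]-s*P[:,1],y+s*P[:,0]+c*P[:,1],P[:,2]])
    return out
def efit(ims,p0,z0,h,sig=1.0,span=.012,sp_th=.12,bottom=False):
    G={}
    for n,im in ims.items():
        g=cv2.GaussianBlur(cv2.cvtColor(im,cv2.COLOR_RGB2GRAY).astype(np.float32),(0,0),sig)
        G[n]=(cv2.Sobel(g,cv2.CV_32F,1,0)/8,cv2.Sobel(g,cv2.CV_32F,0,1)/8)
    t=np.linspace(.03,.97,40)[:,None]
    def cost(p):
        tot=0
        for n,(gx,gy) in G.items():
            SS=segs(*p,z0,h)
            if not bottom: SS=SS[:-4]
            for a in SS:
                P=a[0]*(1-t)+a[1]*t; px=proj(n,P).astype(np.float32)
                d=px[-1]-px[0]; nr=np.array([-d[1],d[0]])/np.hypot(*d)
                X=cv2.remap(gx,px[:,:1],px[:,1:],cv2.INTER_LINEAR)[:,0]
                Y=cv2.remap(gy,px[:,:1],px[:,1:],cv2.INTER_LINEAR)[:,0]
                w=np.linalg.norm(a[1]-a[0])
                tot-=w*np.minimum(np.abs(X*nr[0]+Y*nr[1]),12).mean()
        return tot
    best=None
    g=[(cost(np.array(p0)+[a,b,c]),a,b,c) for a in np.linspace(-span,span,9) for b in np.linspace(-span,span,9) for c in np.linspace(-sp_th,sp_th,9)]
    g.sort()
    for k in g[:4]:
        q=np.array(p0)+k[1:]
        r=minimize(cost,q,method='Nelder-Mead',options=dict(initial_simplex=q+np.array([[0,0,0],[.002,0,0],[0,.002,0],[0,0,.02]]),xatol=1e-5,fatol=1e-5))
        if best is None or r.fun<best.fun: best=r
    return best.x,best.fun
def draw(im,n,p,z0,h,roi,fn,f=6,extra=[]):
    x0,y0,x1,y1=roi
    o=cv2.resize(im[y0:y1,x0:x1],None,fx=f,fy=f,interpolation=cv2.INTER_CUBIC)
    for a in segs(*p,z0,h)+extra:
        q=((proj(n,a)-[x0,y0]+.5)*f-.5).round().astype(int)
        cv2.line(o,tuple(map(int,q[0])),tuple(map(int,q[1])),(255,0,0),1)
    cv2.imwrite('pics/'+fn,o[:,:,::-1]); return o
E
cat > m2.py <<'E'
from edge import *
T={'low':(.628,.071,-.42,.03,.04),'deep':(.481,.298,.54,.0,.046),'sh':(.431,-.3,3.15,0,.032)}
I={n:cv2.imread(f'pics/{n}0.png')[:,:,::-1].copy() for n in('top','side')}
for q,v in T.items():
    for c in(['top'],['side'],['top','side']):
        x,f=efit({k:I[k] for k in c},v[:3],v[3],v[4]); print(q,c,np.round(x,4),round(f,3))
    a=[]
    for n in I:
        e=proj(n,[[x[0],x[1],.04]])[0].astype(int); r=(e[0]-50,e[1]-40,e[0]+50,e[1]+40)
        a.append(draw(I[n],n,x,v[3],v[4],r,'t.png',4))
    cv2.imwrite(f'pics/e_{q}.png',np.hstack(a)[:,:,::-1])
E
python3 m2.py
python3 - <<'E'
import cv2,numpy as np
a=[cv2.resize(cv2.imread(f'pics/e_{q}.png'),(500,200),interpolation=cv2.INTER_AREA) for q in('low','deep','sh')]
cv2.imwrite('pics/e.png',np.vstack(a))
E
```

```text
low ['top'] [ 0.6225  0.0707 -0.4486] -8.582
low ['side'] [ 0.6319  0.0757 -0.4898] -8.624
low ['top', 'side'] [ 0.6308  0.0713 -0.4543] -14.278
deep ['top'] [0.4798 0.2948 0.5408] -9.803
deep ['side'] [0.4817 0.2986 0.5579] -8.141
deep ['top', 'side'] [0.4826 0.2979 0.5436] -17.381
sh ['top'] [ 0.4353 -0.2908  3.1657] -8.579
sh ['side'] [ 0.4314 -0.3052  3.1432] -7.478
sh ['top', 'side'] [ 0.4365 -0.2912  3.1599] -14.7
```

View pics/e.png

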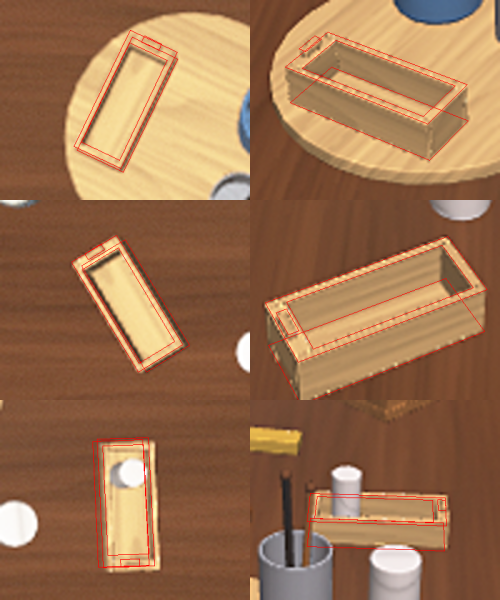

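```bash
cat > m3.py <<'E'
from edge import *
I={n:cv2.imread(f'pics/{n}0.png')[:,:,::-1].copy() for n in('top','side')}
T={'deep':(.481,.298,.54,.0,.046),'sh':(.431,-.299,3.155,0,.032)}
for q,v in T.items():
    mm={}
    for n in I:
        h=cv2.cvtColor(I[n],cv2.COLOR_RGB2LAB).astype(float)
        k=hullmask(n,corners(*v[:3],v[3],v[4]+.004),(0,0,640,480))[S//2::S,S//2::S]
        k=cv2.dilate(k,np.ones((9,9)))
        g=I[n].astype(float)
        # beech vs table by brightness
        br=g.sum(2); t,_=cv2.threshold(br[k>0].clip(0,765).astype(np.uint16)//3 if False else (br[k>0]/3).astype(np.uint8),0,255,cv2.THRESH_OTSU)
        m=((br/3>t)&(k>0)).astype(np.uint8)
        m=cv2.morphologyEx(m,cv2.MORPH_CLOSE,np.ones((9,9)))
        nl,l,st,_=cv2.connectedComponentsWithStats(m); j=1+np.argmax(st[1:,4]); m=l==j
        c=cv2.findContours(m.astype(np.uint8),cv2.RETR_EXTERNAL,cv2.CHAIN_APPROX_NONE)[0][0]
        mm[n]=cv2.drawContours(np.zeros((480,640),np.uint8),[c],-1,1,-1)>0
    for c in(['top'],['side'],['top','side']):
        x,f=fit({k:mm[k] for k in c},v[:3],v[3],v[4]); print(q,c,np.round(x,4),round(f,3))
    if q=='sh': 
        a=[]
        for n in I:
            e=proj(n,[[x[0],x[1],.04]])[0].astype(int); r=(e[0]-33,e[1]-40,e[0]+33,e[1]+40)
            a.append(draw(I[n],n,x,v[3],v[4],r,'t.png',6))
        cv2.imwrite('pics/e_sh2.png',np.hstack(a)[:,:,::-1])
x=(.6308,.0713,-.4543)
for nm,n,p in(('a','top',(.6225,.0707,-.4486)),('b','top',(.6308,.0713,-.4543))):
    e=proj(n,[[x[0],x[1],.04]])[0].astype(int); r=(e[0]-33,e[1]-40,e[0]+33,e[1]+40)
    o=draw(I[n],n,p,.03,.04,r,'low_'+nm+'.png',6)
cv2.imwrite('pics/low_ab.png',np.hstack([cv2.imread('pics/low_a.png'),cv2.imread('pics/low_b.png')]))
E
python3 m3.py
```

```text
deep ['top'] [0.4815 0.2996 0.5604] 0.115
deep ['side'] [0.4828 0.2972 0.5477] 0.045
deep ['top', 'side'] [0.4828 0.2986 0.5499] 0.174
sh ['top'] [ 0.4322 -0.2987  3.159 ] 0.086
sh ['side'] [ 0.4328 -0.2971  3.1495] 0.15
sh ['top', 'side'] [ 0.4327 -0.2982  3.1514] 0.239
```

View pics/e_sh2.png

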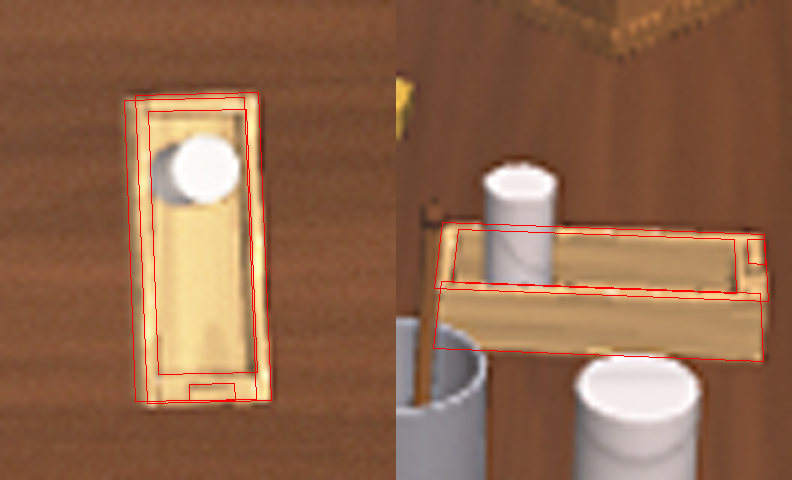

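View pics/low_ab.png

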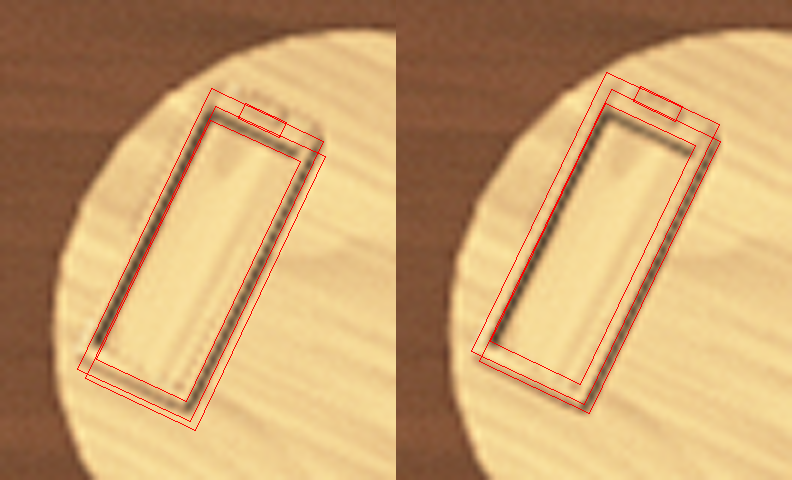

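```bash
cat > m4.py <<'E'
from edge import *
I={n:cv2.imread(f'pics/{n}0.png')[:,:,::-1].copy() for n in('top','side')}
for c in(['top'],['side'],['top','side']):
    for b in(False,True):
        x,f=efit({k:I[k] for k in c},(.6295,.0725,-.455),.03,.04,span=.005,sp_th=.05,sig=.8,bottom=b); print(c,b,np.round(x,4),round(f,2))
# platter: radial edge points in both views
from scipy.optimize import least_squares
for n in('top','side'):
    hsv=cv2.cvtColor(I[n],cv2.COLOR_RGB2LAB).astype(np.float32)
    g=cv2.GaussianBlur(I[n][:,:,1].astype(np.float32),(0,0),.8)
    th=np.linspace(0,2*np.pi,240,endpoint=False); rs=np.linspace(.135,.165,61)
    c=np.array([.594,-.005])
    for it in range(3):
        pts=[]
        for t in th:
            P=np.c_[c[0]+rs*np.cos(t),c[1]+rs*np.sin(t),np.full(61,.03)]
            px=proj(n,P).astype(np.float32); v=cv2.remap(g,px[:,:1],px[:,1:],cv2.INTER_LINEAR)[:,0]
            d=np.diff(v); k=np.argmin(d)
            if d[k]<-5: pts.append((P[k]+P[k+1])[:2]/2)
        pts=np.array(pts)
        r=least_squares(lambda p:np.hypot(pts[:,0]-p[0],pts[:,1]-p[1])-p[2],[*c,.15],loss='soft_l1',f_scale=.001)
        c=r.x[:2]
    print(n,len(pts),np.round(r.x,4),np.round(np.median(abs(r.fun)),4))
    for thx in(-.44,-.455,-.47): print('  low from platter',thx,np.round(c+.085*np.array([-np.sin(thx),np.cos(thx)]),4))
E
python3 m4.py
```

```text
['top'] False [ 0.6292  0.0674 -0.4567] -8.47
['top'] True [ 0.6231  0.0706 -0.4521] -13.18
['side'] False [ 0.6319  0.0759 -0.4863] -8.79
['side'] True [ 0.6314  0.0757 -0.4781] -12.45
['top', 'side'] False [ 0.6306  0.0709 -0.4538] -14.66
['top', 'side'] True [ 0.631   0.0707 -0.4546] -22.74
top 227 [ 0.591  -0.0035  0.1493] 0.0006
  low from platter -0.44 [0.6272 0.0734]
  low from platter -0.455 [0.6284 0.0728]
  low from platter -0.47 [0.6295 0.0722]
side 189 [0.5914 0.0043 0.1516] 0.0035
  low from platter -0.44 [0.6276 0.0812]
  low from platter -0.455 [0.6287 0.0806]
  low from platter -0.47 [0.6299 0.0801]
```

```bash
cat > d.py <<'E'
import sys
from h import *
def go(x,y,z,psi):
    s=read_state(); R=cv2.Rodrigues(np.array(s['orientation'],float))[0]; p=np.array(s['tool_pos'])
    d=R.T@(np.array([x,y,z])-p); cur=np.arctan2(R[1,0],R[0,0])
    tw=-((psi-cur+np.pi)%(2*np.pi)-np.pi)
    print('t',round(s['t'],2),'pos',np.round(p,4),'psi',round(cur,4),'tilt',np.round(R[:2,2],4),'q6',round(s['q'][5],3),'open',round(s['opening'],4),'F',np.round(s['force'],1))
    print('tool d',np.round(d,4),'twist',round(tw,4))
if __name__=='__main__': go(*map(float,sys.argv[1:5]))
E
python3 d.py .482 .2985 .28 .548
python3 - <<'E'
from h import *
I=cv2.imread('pics/top0.png')
for n,px,z in(('broadL',(278,269),.055),('broadR',(383,272),.055),('case',(336,287),.043),('dropper',(423,209),.045),('jar',(180,199),.044),('turq',(207,172),.07),('yel',(239,181),.07),('B',(216.5,199.5),.07),('A',(430,252),.075)): print(n,np.round(onz('top',px,z)[0],4))
E
```

```text
t 1.8 pos [ 0.2478 -0.5464  0.2296] psi 0.4258 tilt [-0. -0.] q6 -0.085 open 0.0932 F [ 0.5 -0.1  0.2]
tool d [ 0.5623 -0.6728 -0.0504] twist -0.1222
broadL [0.4251 0.1421 0.055 ]
broadR [ 0.4128 -0.1599  0.055 ]
case [ 0.3712 -0.0243  0.043 ]
dropper [ 0.5954 -0.2818  0.045 ]
jar [0.6332 0.4282 0.044 ]
turq [0.7068 0.3438 0.07  ]
yel [0.6796 0.2519 0.07  ]
B [0.6264 0.3162 0.07  ]
A [ 0.4678 -0.2924  0.075 ]
```

```bash
python3 -m creep '[[0.01,-0.012,-0.01,-0.01,0],[0.018,-0.022,-0.01,-0.01,0],[0.0255,-0.0305,-0.003,-0.01,0],[0.0255,-0.0305,-0.003,-0.01,0],[0.0255,-0.0305,-0.003,-0.01,0],[0.0255,-0.0305,-0.003,-0.01,0],[0.0255,-0.0305,-0.003,-0.01,0],[0.0255,-0.0305,-0.003,-0.01,0],[0.0255,-0.0305,-0.003,-0.01,0],[0.0255,-0.0305,-0.003,-0.01,0],[0.0255,-0.0305,-0.003,-0.01,0],[0.0255,-0.0305,-0.003,-0.01,0]]' 40
python3 d.py .482 .2985 .20 .548
```

```text
t: 2.8
tool_pos: [0.34, -0.1131, 0.2801]
orientation: [3.025, 0.846, 0.002]
force: [1.0, -0.6, 0.3]
opening: 0.0932
t 2.8 pos [ 0.34   -0.1131  0.2801] psi 0.5457 tilt [ 0.0012 -0.0004] q6 0.561 open 0.0932 F [ 1.  -0.6  0.3]
tool d [ 0.3349 -0.2782  0.08  ] twist -0.0023
```

```bash
python3 -m creep '[[0.0315,-0.0262,0,0,0],[0.0315,-0.0262,0,0,0],[0.0315,-0.0262,0,0,0],[0.0315,-0.0262,0.005,0,0],[0.0315,-0.0262,0.005,0,0],[0.0315,-0.0262,0.01,0,0],[0.0315,-0.0262,0.01,0,0],[0.0315,-0.0262,0.01,0,0],[0.025,-0.021,0.01,0,0],[0.015,-0.012,0.01,0,0],[0.005,-0.004,0.01,0,0],[0,0,0,0,0]]'
python3 d.py .482 .2985 .02 .548
```

```text
t: 3.8
tool_pos: [0.4643, 0.2493, 0.2072]
orientation: [3.024, 0.85, -0.007]
force: [0.3, -1.3, -0.1]
opening: 0.0927
t 3.8 pos [0.4643 0.2493 0.2072] psi 0.5478 tilt [-0.0039 -0.0016] q6 1.418 open 0.0927 F [ 0.3 -1.3 -0.1]
tool d [ 0.0415 -0.0326  0.1871] twist -0.0002
```

```bash
python3 -m creep '[[0.02,-0.016,0.005,0,0],[0.015,-0.012,0.015,0,0],[0.006,-0.004,0.02,0,0],[0,0,0.02,0,0],[0,0,0.02,0,0],[0,0,0.01,0,0],[0,0,0,0,0],[0,0,0,0,0]]'
python3 d.py .482 .2985 .02 .548; python3 -c "
from h import *
snap('top','top1.png');snap('side','side1.png')"
```

```text
t: 4.47
tool_pos: [0.484, 0.2964, 0.1205]
orientation: [3.026, 0.845, -0.001]
force: [0.1, -0.0, 0.1]
opening: 0.0931
t 4.47 pos [0.484  0.2964 0.1205] psi 0.5447 tilt [-0.0003 -0.0003] q6 1.485 open 0.0931 F [ 0.1 -0.   0.1]
tool d [-0.0006 -0.0028  0.1005] twist -0.0033
```

View pics/side1.png

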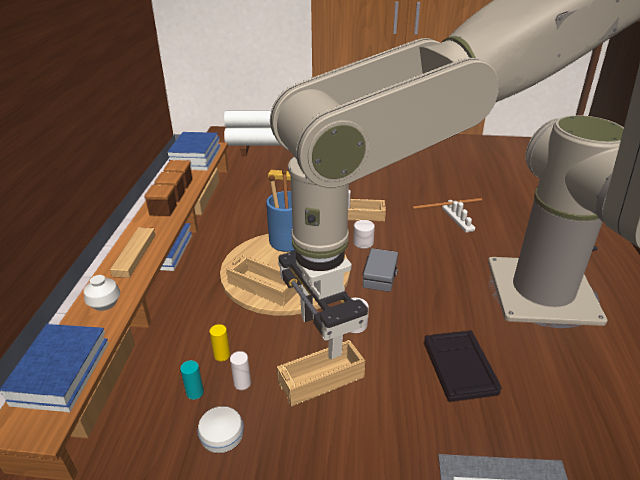

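```bash
python3 -m creep '[[0,-0.002,0.015,-0.003,0],[0,-0.001,0.025,0,0],[0,0,0.025,0,0],[0,0,0.02,0,0],[0,0,0.01,0,0],[0,0,0.005,0,0],[0,0,0,0,0],[0,0,0,0,80],[0,0,0,0,160],[0,0,0,0,200],[0,0,0,0,200],[0,0,0,0,200]]' 40
python3 d.py .629 .0728 .13 -.46
```

```text
t: 5.57
tool_pos: [0.4829, 0.3002, 0.0208]
orientation: [-3.024, -0.851, -0.002]
force: [0.7, -1.4, -0.9]
opening: 0.0645
t 5.57 pos [0.4829 0.3002 0.0208] psi 0.5488 tilt [0.0011 0.0005] q6 1.488 open 0.0645 F [ 0.7 -1.4 -0.9]
tool d [ 0.0062  0.2702 -0.1092] twist 1.0088
```

```bash
python3 -m creep '[[0,0,0,0,255],[0,0,0,0,255],[0,0,0,0,255],[0,0,-0.01,0,255],[0,0,-0.02,0,255],[0,0,-0.025,0,255],[0,0,-0.025,0,255],[0,0,-0.02,0,255],[0,0,-0.01,0,255],[0,0,0,0,255],[0,0,0,0,255]]' 40
python3 d.py .629 .0728 .13 -.46; python3 -c "
from h import *
snap('top','top2.png');snap('side','side2.png')"
```

```text
t: 6.48
tool_pos: [0.4823, 0.3, 0.1298]
orientation: [-3.024, -0.851, -0.0]
force: [1.0, 0.3, -2.1]
opening: 0.06
t 6.48 pos [0.4823 0.3    0.1298] psi 0.5488 tilt [0.0002 0.0002] q6 1.488 open 0.06 F [ 1.   0.3 -2.1]
tool d [ 6.600e-03  2.704e-01 -2.000e-04] twist 1.0088
```

View pics/side2.png

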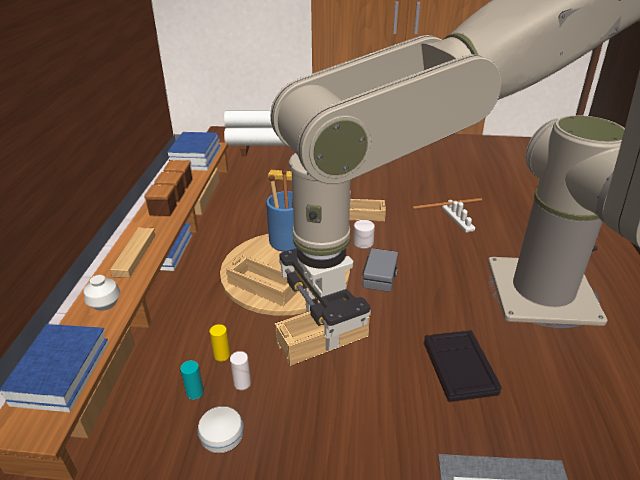

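```bash
python3 -m creep '[[0,0.005,0,0.05,255],[0,0.01,0,0.1,255],[0,0.015,0,0.12,255],[0,0.015,0,0.12,255],[0,0.015,0,0.12,255],[0,0.015,0,0.12,255],[0,0.015,0,0.12,255],[0,0.01,0,0.12,255],[0,0.005,0,0.1,255],[0,0,0,0.039,255],[0,0,0,0,255]]'
python3 d.py .629 .0728 .13 -.46
```

```text
t: 7.5
tool_pos: [0.4967, 0.1986, 0.128]
orientation: [3.056, -0.72, -0.005]
force: [-0.4, -0.1, -1.5]
opening: 0.0595
t 7.5 pos [0.4967 0.1986 0.128 ] psi -0.4629 tilt [-0.0032 -0.0009] q6 2.318 open 0.0595 F [-0.4 -0.1 -1.5]
tool d [ 0.1746  0.0535 -0.0023] twist -0.0029
```

```bash
python3 -m creep '[[0.01,0.003,0,0,255],[0.025,0.007,0,0,255],[0.035,0.011,0,0,255],[0.037,0.012,0,0,255],[0.035,0.011,0,0,255],[0.022,0.006,0,0,255],[0.01,0.003,0,0,255],[0,0,0,0,255],[0,0,0,0,255],[0,0,0,0,255]]'
python3 d.py .629 .0728 .13 -.46; python3 -c "
from h import *
snap('top','top3.png');snap('side','side3.png')"
```

```text
t: 8.33
tool_pos: [0.6292, 0.0756, 0.1293]
orientation: [-3.059, 0.714, 0.002]
force: [-0.2, 1.0, -2.0]
opening: 0.06
t 8.33 pos [0.6292 0.0756 0.1293] psi -0.4588 tilt [-0.0015  0.0004] q6 2.068 open 0.06 F [-0.2  1.  -2. ]
tool d [ 0.0011  0.0026 -0.0007] twist 0.0012
```

View pics/side3.png

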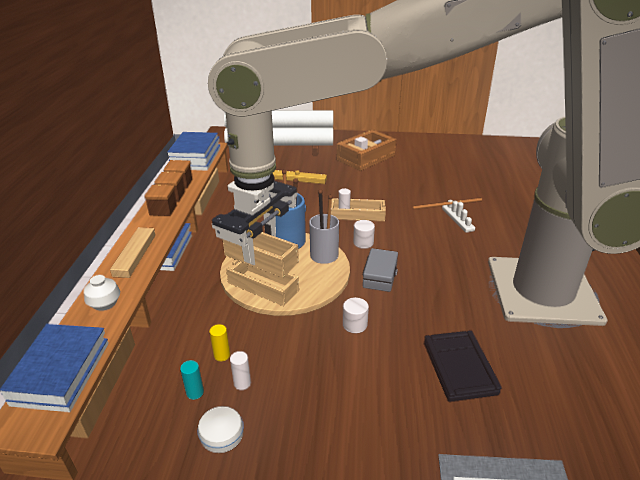

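View pics/top3.png

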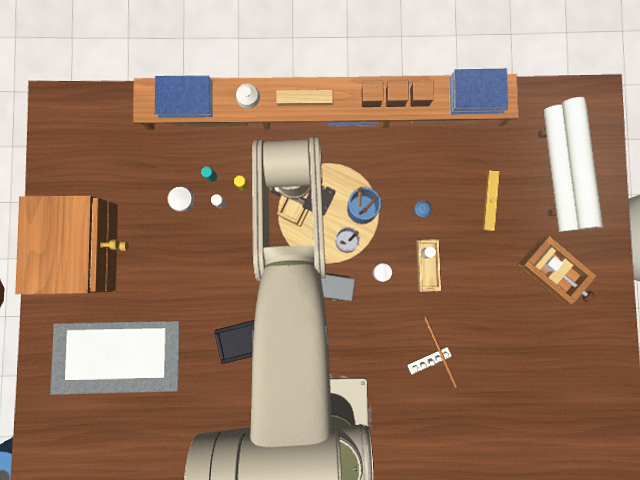

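```bash
cat > m5.py <<'E'
from edge import *
im=cv2.imread('pics/side3.png')[:,:,::-1].copy()
r=(205,205,315,320)
p=(.629,.0728,-.46)
o=draw(im,'side',(.6292,.0756,-.4588),.1088,.046,r,'s3.png',7,extra=segs(*p,.03,.04))
E
python3 m5.py
```

View pics/s3.png

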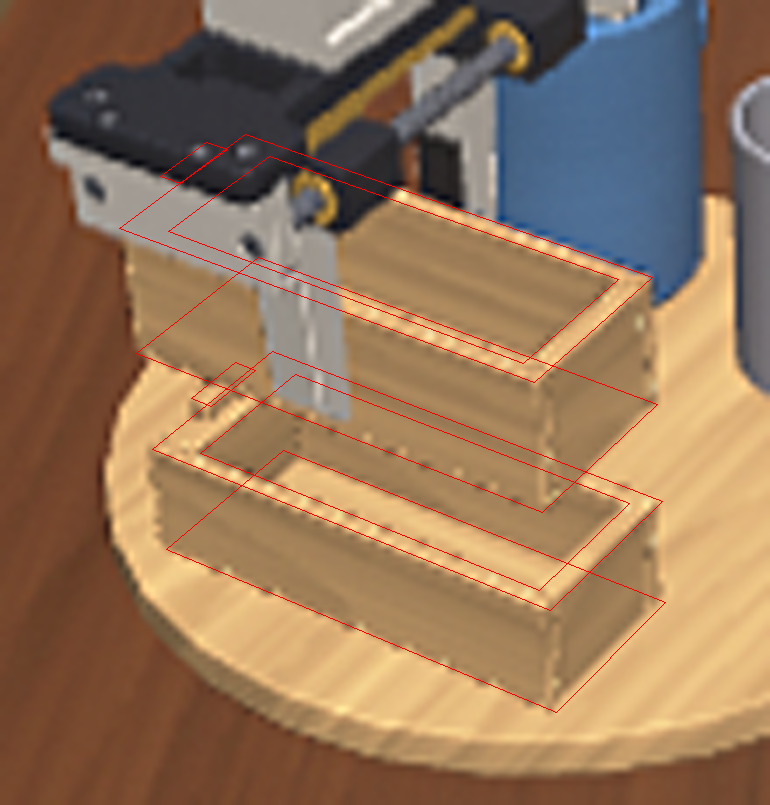

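```bash
python3 -m creep '[[0.001,0.0025,0.005,0.001,255],[0,0,0.008,0,255],[0,0,0.007,0,255],[0,0,0.004,0,255],[0,0,0.003,0,255],[0,0,0,0,255],[0,0,0,0,255]]'
python3 d.py .629 .0728 .0905 -.46; python3 -c "
from h import *
snap('side','side4.png')
s=read_state();print(s['wrist_torque'])
im=cv2.imread('pics/side4.png')[205:320,205:315]; cv2.imwrite('pics/s4.png',cv2.resize(im,None,fx=5,fy=5,interpolation=cv2.INTER_CUBIC))"
```

```text
t: 9.02
tool_pos: [0.6298, 0.0719, 0.1027]
orientation: [3.058, -0.718, -0.001]
force: [-0.1, 0.1, -1.8]
opening: 0.0597
t 9.02 pos [0.6298 0.0719 0.1027] psi -0.4612 tilt [-0.0006 -0.    ] q6 2.065 open 0.0597 F [-0.1  0.1 -1.8]
tool d [-0.0011 -0.0004  0.0122] twist -0.0012
[ 0.11734043 -0.00268518 -0.01305749]
```

View pics/s4.png

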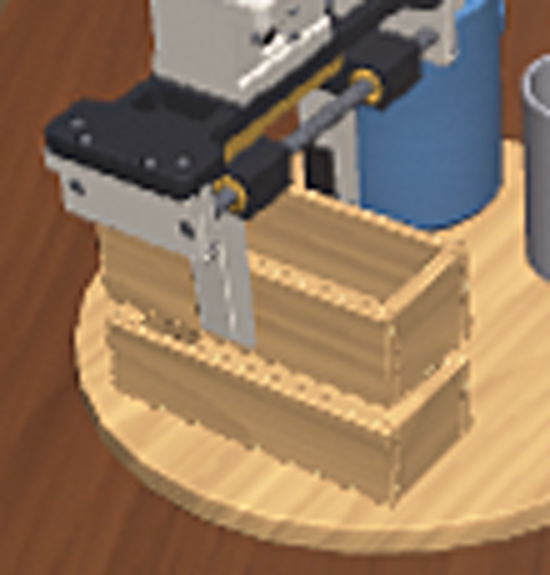

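```bash
python3 -m creep '[[-0.001,0,0.003,-0.001,255],[0,0,0.003,0,255],[0,0,0.002,0,255],[0,0,0.002,0,255],[0,0,0.001,0,255],[0,0,0,0,255],[0,0,0,0,255]]'
python3 d.py .629 .0728 .0905 -.46
```

```text
t: 9.65
tool_pos: [0.6291, 0.0724, 0.0919]
orientation: [3.059, -0.716, -0.0]
force: [-0.3, 0.8, -1.3]
opening: 0.0597
t 9.65 pos [0.6291 0.0724 0.0919] psi -0.4602 tilt [-0.0002  0.    ] q6 2.065 open 0.0597 F [-0.3  0.8 -1.3]
tool d [-0.0003 -0.0004  0.0014] twist -0.0002
```

```bash
python3 -m creep '[[0,0,0.001,0,255],[0,0,0.001,0,255],[0,0,0.0005,0,255],[0,0,0,0,255],[0,0,0,0,255]]'
python3 d.py .629 .0728 .0905 -.46;  python3 -c "
from h import *
snap('side','side5.png')
im=cv2.imread('pics/side5.png')[205:320,205:315]; cv2.imwrite('pics/s5.png',cv2.resize(im,None,fx=5,fy=5,interpolation=cv2.INTER_CUBIC))"
```

```text
t: 10.07
tool_pos: [0.6295, 0.0724, 0.0906]
orientation: [-3.059, 0.716, -0.001]
force: [-3.5, -0.5, 6.7]
opening: 0.0598
t 10.07 pos [0.6295 0.0724 0.0906] psi -0.4602 tilt [ 0.0009 -0.0001] q6 2.065 open 0.0598 F [-3.5 -0.5  6.7]
tool d [-0.0006 -0.0002  0.0001] twist -0.0002
```

View pics/s5.png

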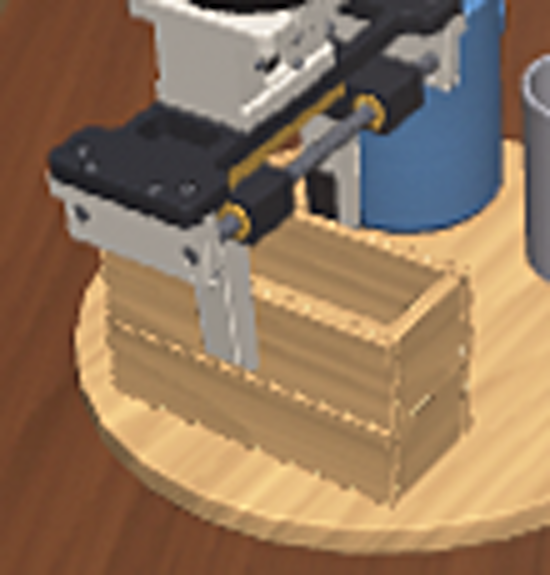

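```bash
python3 -m creep '[[0,0,-0.0005,0,200],[0,0,0,0,100],[0,0,0,0,0],[0,0,0,0,0],[0,0,0,0,0],[0,0,0,0,0],[0,0,-0.01,0,0],[0,0,-0.025,0,0],[0,0,-0.035,0,0],[0,0,-0.035,0,0],[0,0,-0.03,0,0],[0,0,-0.015,0,0]]'
python3 d.py .45 -.298 .28 .01
```

```text
t: 11.12
tool_pos: [0.6309, 0.0724, 0.2464]
orientation: [-3.057, 0.716, -0.011]
force: [-0.3, 0.5, 0.7]
opening: 0.0928
t 11.12 pos [0.6309 0.0724 0.2464] psi -0.4602 tilt [0.0071 0.0002] q6 2.065 open 0.0928 F [-0.3  0.5  0.7]
tool d [ 0.0027  0.4121 -0.0349] twist -0.4702
```

```bash
python3 -m creep '[[0,0,-0.02,-0.1,0],[0,0,-0.02,-0.12,0],[0,0,-0.01,-0.12,0],[0,0.01,0,-0.12,0],[0,0.02,0,-0.01,0],[0,0,0,0,0],[0,0,0,0,0]]'
python3 d.py .4495 -.298 .28 .01;  python3 -c "
from h import *
snap('side','side6.png')
im=cv2.imread('pics/side6.png')[205:320,205:315]; cv2.imwrite('pics/s6.png',cv2.resize(im,None,fx=5,fy=5,interpolation=cv2.INTER_CUBIC))"
```

```text
t: 11.7
tool_pos: [0.6279, 0.0418, 0.2907]
orientation: [-3.141, -0.012, -0.001]
force: [0.6, 0.2, -0.2]
opening: 0.0932
t 11.7 pos [0.6279 0.0418 0.2907] psi 0.0077 tilt [0.0006 0.0001] q6 1.548 open 0.0932 F [ 0.6  0.2 -0.2]
tool d [-0.181   0.3384  0.0106] twist -0.0023
```

View pics/s6.png

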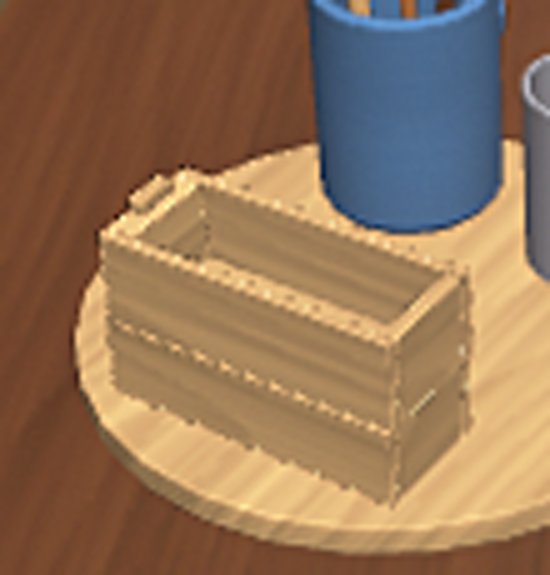

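The deep tray sits flush on the bottom tray, with its key to the upper left at (152,197) in the crop. Next is the shallow tray.

```bash
python3 -m creep '[[-0.008,0.015,0,0,0],[-0.016,0.03,0,0,0],[-0.018,0.034,0,0,0],[-0.018,0.034,0,0,0],[-0.018,0.034,0,0,0],[-0.018,0.034,0,0,0],[-0.018,0.034,0,0,0],[-0.018,0.034,0,0,0],[-0.018,0.034,0.01,0,0],[-0.018,0.034,0.02,0,0],[-0.012,0.02,0.02,0,0],[-0.001,0.0014,0.02,0,0]]'
python3 d.py .4495 -.298 .12 .01
```

```text
t: 12.75
tool_pos: [0.4492, -0.2996, 0.2205]
orientation: [3.14, 0.009, 0.0]
force: [0.6, -0.4, 0.9]
opening: 0.0929
t 12.75 pos [ 0.4492 -0.2996  0.2205] psi 0.0058 tilt [ 0.0001 -0.0017] q6 0.883 open 0.0929 F [ 0.6 -0.4  0.9]
tool d [ 0.0003 -0.0018  0.1005] twist -0.0042
```

```bash
python3 -m creep '[[0,0,0.02,0,0],[0,0,0.01,0,0],[0,0,0,0,0],[0,0,0,0,0]]'
python3 d.py .4495 -.298 .12 .01; python3 -c "
from h import *
snap('side','side7.png');snap('top','top7.png')
im=cv2.imread('pics/side7.png')[130:270,290:450]; cv2.imwrite('pics/s7.png',cv2.resize(im,None,fx=4.5,fy=4.2,interpolation=cv2.INTER_CUBIC))"
```

```text
t: 13.08
tool_pos: [0.4512, -0.2957, 0.1909]
orientation: [-3.141, -0.017, 0.001]
force: [-0.6, -1.0, 0.6]
opening: 0.0931
t 13.08 pos [ 0.4512 -0.2957  0.1909] psi 0.0105 tilt [-0.0005  0.0006] q6 0.885 open 0.0931 F [-0.6 -1.   0.6]
tool d [-0.0017  0.0023  0.0709] twist 0.0005
```

View pics/s7.png

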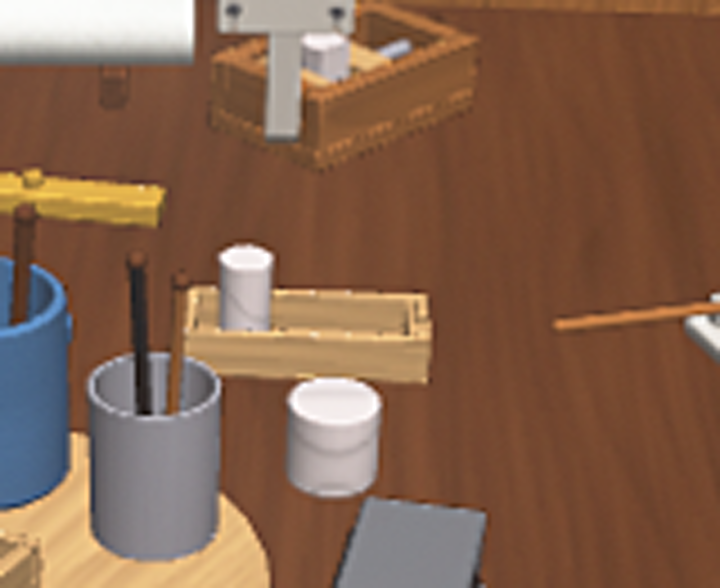

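```bash
python3 -m creep '[[-0.0017,0.0023,0.02,0,0],[0,0,0.03,0,0],[0,0,0.035,0,0],[0,0,0.035,0,0],[0,0,0.025,0,0],[0,0,0.015,0,0],[0,0,0.008,0,0],[0,0,0.004,0,0],[0,0,0,0,0],[0,0,0,0,80],[0,0,0,0,140],[0,0,0,0,170]]' 40
python3 d.py .4495 -.298 .018 .01
```

```text
t: 14.18
tool_pos: [0.4503, -0.2995, 0.0204]
orientation: [3.14, 0.015, 0.003]
force: [-0.6, 0.7, 0.0]
opening: 0.0775
t 14.18 pos [ 0.4503 -0.2995  0.0204] psi 0.0098 tilt [ 0.0021 -0.0017] q6 0.879 open 0.0775 F [-0.6  0.7  0. ]
tool d [-0.0008 -0.0015  0.0024] twist -0.0002
```

```bash
python3 -m creep '[[0,0,0,0,190],[0,0,0,0,220],[0,0,0,0,255],[0,0,0,0,255],[0,0,0,0,255]]' 50
python3 d.py .4495 -.298 .018 .01; python3 -c "
from h import *
snap('side','side8.png')
im=cv2.imread('pics/side8.png')[130:270,290:450]; cv2.imwrite('pics/s8.png',cv2.resize(im,None,fx=4.5,fy=4.2,interpolation=cv2.INTER_CUBIC))"
```

```text
t: 14.6
tool_pos: [0.4495, -0.2987, 0.0192]
orientation: [-3.142, -0.015, -0.001]
force: [-1.1, 2.4, 5.3]
opening: 0.0592
t 14.6 pos [ 0.4495 -0.2987  0.0192] psi 0.0098 tilt [0.0005 0.    ] q6 0.879 open 0.0592 F [-1.1  2.4  5.3]
tool d [-0.     -0.0007  0.0012] twist -0.0002
```

View pics/s8.png

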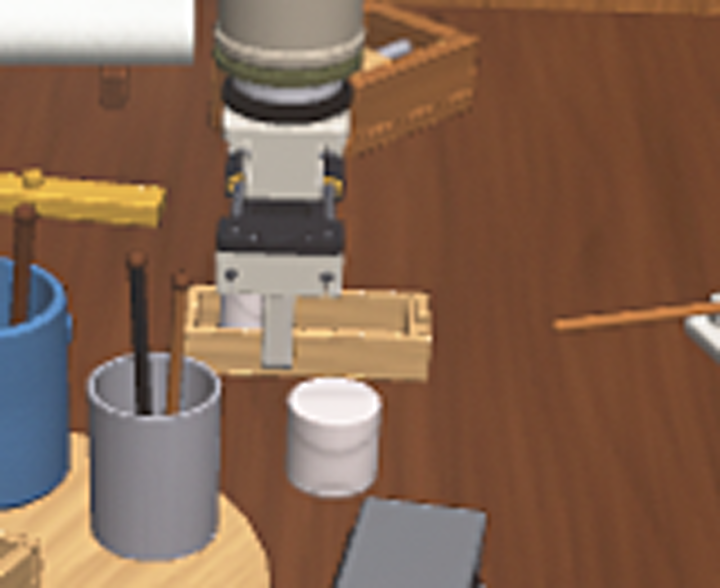

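```bash
python3 -m creep '[[0,0,-0.004,0,255],[0,0,-0.01,0,255],[0,0,-0.016,0,255],[0,0,-0.02,0,255],[0,0,-0.016,0,255],[0,0,-0.01,0,255],[0,0,-0.004,0,255],[0,0,0,0,255],[0,0,0,0,255]]'
python3 d.py .4495 -.298 .1 .01; python3 -c "
from h import *
snap('side','side9.png')
im=cv2.imread('pics/side9.png')[100:240,290:450]; cv2.imwrite('pics/s9.png',cv2.resize(im,None,fx=4.5,fy=4.2,interpolation=cv2.INTER_CUBIC))"
```

```text
t: 15.4
tool_pos: [0.4489, -0.2985, 0.0982]
orientation: [-3.141, -0.015, 0.001]
force: [-0.8, -0.9, -3.4]
opening: 0.0596
t 15.4 pos [ 0.4489 -0.2985  0.0982] psi 0.0098 tilt [-0.0006  0.0004] q6 0.879 open 0.0596 F [-0.8 -0.9 -3.4]
tool d [ 0.0006 -0.0005 -0.0018] twist -0.0002
```

View pics/s9.png

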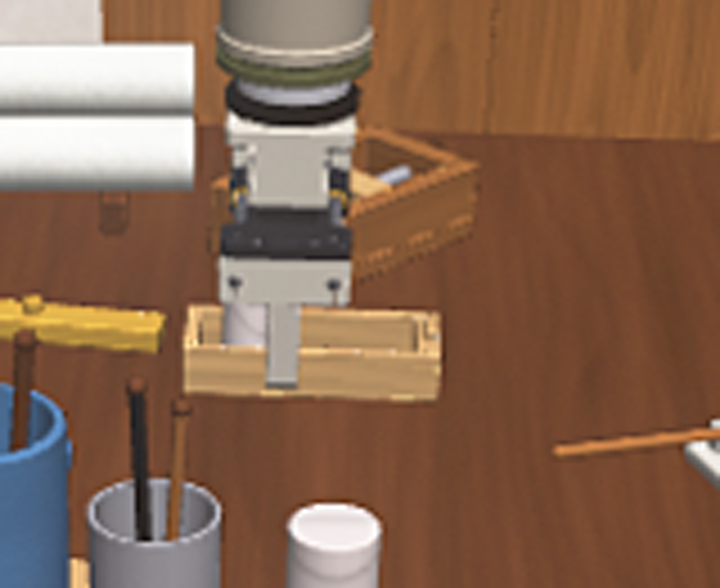

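```bash
python3 -m creep '[[0,0,-0.006,0,255],[0,0,-0.014,0,255],[0,0,-0.02,-0.03,255],[0,0,-0.024,-0.06,255],[0,0,-0.026,-0.08,255],[0,0,-0.026,-0.1,255],[0,0,-0.024,-0.1,255],[0,0,-0.02,-0.1,255],[0,0,-0.016,-0.1,255],[0,0,-0.01,-0.1,255],[0,0,-0.004,-0.1,255],[0,0,0,-0.1,255]]'
python3 -m creep '[[0,0,0,-0.1,255],[0,0,0,-0.1,255],[0,0,0,-0.1,255],[0,0,0,-0.1,255],[0,0,0,-0.1,255],[0,0,0,-0.1,255],[0,0,0,-0.1,255],[0,0,0,-0.1,255],[0,0,0,-0.1,255],[0,0,0,-0.1,255],[0,0,0,-0.1,255],[0,0,0,-0.1,255]]'
python3 d.py .6141 .08 .285 2.681
```

```text
t: 16.45
tool_pos: [0.4496, -0.299, 0.2901]
orientation: [2.838, 1.344, 0.001]
force: [-0.0, -0.6, -2.7]
opening: 0.0601
t: 17.45
tool_pos: [0.4489, -0.2985, 0.2881]
orientation: [-1.583, -2.712, -0.0]
force: [-0.1, 0.5, -2.7]
opening: 0.06
t 17.45 pos [ 0.4489 -0.2985  0.2881] psi 2.0847 tilt [-0.0013  0.001 ] q6 -1.196 open 0.06 F [-0.1  0.5 -2.7]
tool d [0.2484 0.3299 0.0032] twist -0.5963
```

```bash
python3 -m creep '[[0,0,0,-0.1,255],[0,0,0,-0.1,255],[0,0,0,-0.1,255],[0,0,0,-0.1,255],[0,0,0,-0.1,255],[0,0,0,-0.07,255],[0,0,0,-0.026,255],[0,0,0,0,255],[0,0,0,0,255]]'
python3 d.py .6141 .08 .285 2.681
```

```text
t: 18.2
tool_pos: [0.4491, -0.2986, 0.2883]
orientation: [-0.727, -3.055, -0.001]
force: [-0.6, -0.4, -2.5]
opening: 0.0597
t 18.2 pos [ 0.4491 -0.2986  0.2883] psi 2.6746 tilt [-0.0009  0.0007] q6 -1.786 open 0.0597 F [-0.6 -0.4 -2.5]
tool d [0.0231 0.4123 0.0034] twist -0.0064
```

```bash
python3 -m creep '[[0,0.006,0,-0.001,255],[0.001,0.012,0,-0.001,255],[0.001,0.018,0,-0.001,255],[0.0015,0.024,0,-0.001,255],[0.0015,0.03,0,-0.001,255],[0.002,0.0332,0,-0.001,255],[0.002,0.0332,0,0,255],[0.002,0.0332,0,0,255],[0.002,0.0332,0,0,255],[0.002,0.0332,0,0,255],[0.002,0.0332,0,0,255],[0.002,0.0332,0,0,255]]'
python3 -m creep '[[0.0015,0.03,0,0,255],[0.0015,0.024,0,0,255],[0.001,0.018,0,0,255],[0.001,0.012,0,0,255],[0,0.006,0,0,255],[0,0,0,0,255],[0,0,0,0,255],[0,0,0,0,255]]'
python3 d.py .6141 .08 .285 2.681; python3 -c "
from h import *
snap('side','side10.png')"
```

```text
t: 19.2
tool_pos: [0.5758, 0.0014, 0.2889]
orientation: [0.716, 3.059, 0.001]
force: [0.7, -1.0, -3.2]
opening: 0.059
t: 19.87
tool_pos: [0.6108, 0.0804, 0.2889]
orientation: [-0.718, -3.059, 0.001]
force: [-0.9, 0.2, -2.9]
opening: 0.0598
t 19.87 pos [0.6108 0.0804 0.2889] psi 2.6807 tilt [-0.0001 -0.0004] q6 -1.062 open 0.0598 F [-0.9  0.2 -2.9]
tool d [-0.0031  0.0011  0.0039] twist -0.0003
```

View pics/side10.png

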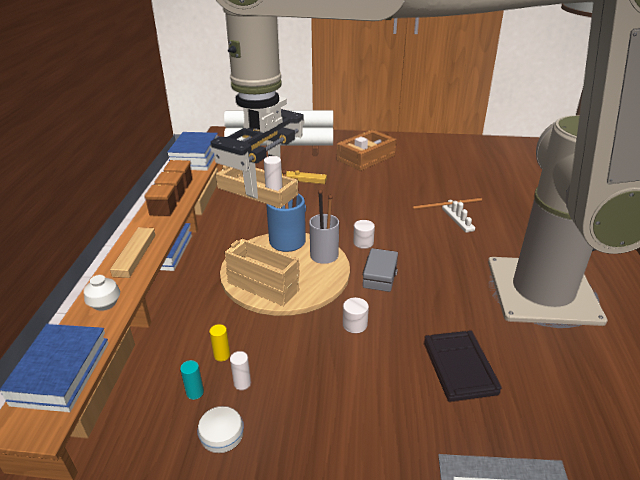

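```bash
python3 -m creep '[[-0.001,0,0.006,0,255],[-0.002,0.001,0.012,0,255],[0,0,0.018,0,255],[0,0,0.022,0,255],[0,0,0.024,0,255],[0,0,0.02,0,255],[0,0,0.014,0,255],[0,0,0.01,0,255],[0,0,0.006,0,255],[0,0,0.002,0,255],[0,0,0,0,255],[0,0,0,0,255]]'
python3 d.py .6141 .08 .155 2.681
cat > m6.py <<'E'
from edge import *
im=snap('side','side11.png')
s=read_state(); p=s['tool_pos']; R=cv2.Rodrigues(np.array(s['orientation'],float))[0]
th=np.arctan2(R[1,0],R[0,0])+np.pi
c=np.array(p[:2])+.017*np.array([np.cos(th),np.sin(th)])
draw(im,'side',(c[0],c[1],th),p[2]-.0192,.032,(205,175,315,300),'s11.png',6,extra=segs(.6293,.0724,-.46,.07,.046))
E
python3 m6.py
```

```text
t: 20.92
tool_pos: [0.615, 0.081, 0.156]
orientation: [0.715, 3.057, 0.001]
force: [0.4, 0.2, -3.0]
opening: 0.0599
t 20.92 pos [0.615 0.081 0.156] psi 2.6818 tilt [0.0019 0.0001] q6 -1.063 open 0.0599 F [ 0.4  0.2 -3. ]
tool d [ 0.0004 -0.0013  0.001 ] twist 0.0008
```

View pics/s11.png

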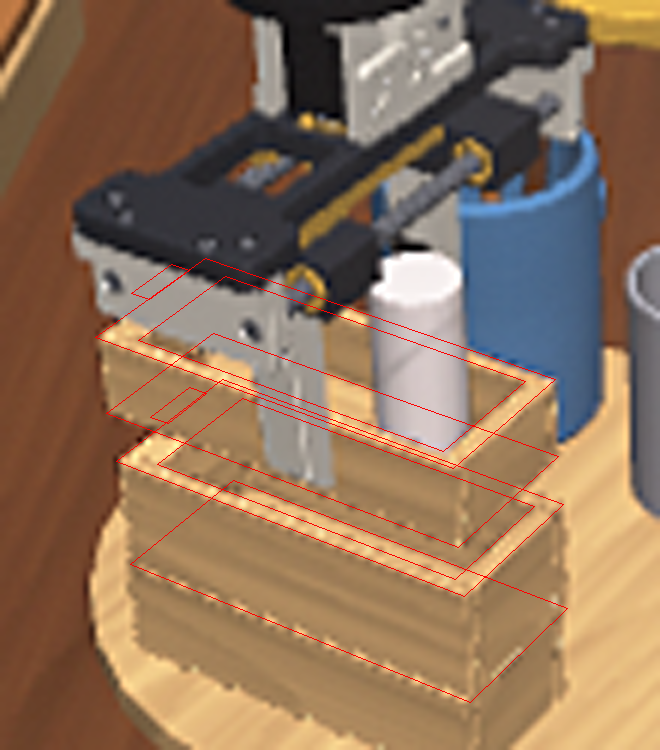

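```bash
python3 - <<'E'
from h import *
c=np.array([.6293,.0724]);t=-.46
im=cv2.imread('pics/top0.png')[180:255,330:390]; cv2.imwrite('pics/pot.png',cv2.resize(im,None,fx=8,fy=8,interpolation=cv2.INTER_CUBIC))
E
python3 -m creep '[[0,-0.001,0.004,0,255],[0,0,0.004,0,255],[0,0,0.003,0,255],[0,0,0.003,0,255],[0,0,0.002,0,255],[0,0,0.001,0,255],[0,0,0,0,255],[0,0,0,0,255]]'
python3 d.py .6141 .08 .135 2.681
```

```text
t: 21.63
tool_pos: [0.6138, 0.0801, 0.1378]
orientation: [-0.716, -3.059, -0.0]
force: [1.1, 0.0, -2.3]
opening: 0.0595
t 21.63 pos [0.6138 0.0801 0.1378] psi 2.6818 tilt [-0.0001  0.    ] q6 -1.064 open 0.0595 F [ 1.1  0.  -2.3]
tool d [-0.0003  0.0001  0.0028] twist 0.0008
```

View pics/pot.png

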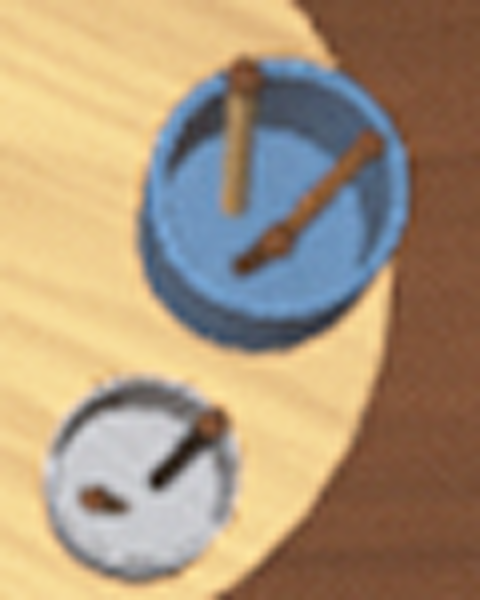

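```bash
python3 -m creep '[[0,0,0.001,0,255],[0,0,0.001,0,255],[0,0,0.0007,0,255],[0,0,0,0,255],[0,0,0,0,255]]'
python3 d.py .6141 .08 .135 2.681
```

```text
t: 22.05
tool_pos: [0.6139, 0.0801, 0.1353]
orientation: [0.716, 3.059, 0.0]
force: [-0.2, 0.6, -1.7]
opening: 0.0599
t 22.05 pos [0.6139 0.0801 0.1353] psi 2.6818 tilt [ 0.0003 -0.    ] q6 -1.064 open 0.0599 F [-0.2  0.6 -1.7]
tool d [-0.0002  0.0001  0.0003] twist 0.0008
```

```bash
python3 -m creep '[[0,0,0.0005,0,255],[0,0,0.0005,0,255],[0,0,0,0,255],[0,0,0,0,255]]'
python3 d.py .6141 .08 .135 2.681
```

```text
t: 22.38
tool_pos: [0.6139, 0.08, 0.1352]
orientation: [0.716, 3.058, 0.0]
force: [-3.6, -0.2, 5.5]
opening: 0.0598
t 22.38 pos [0.6139 0.08   0.1352] psi 2.6818 tilt [ 0.0007 -0.    ] q6 -1.064 open 0.0598 F [-3.6 -0.2  5.5]
tool d [-0.0002  0.      0.0002] twist 0.0008
```

```bash
python3 -m creep '[[0,0,-0.0005,0,200],[0,0,0,0,100],[0,0,0,0,0],[0,0,0,0,0],[0,0,0,0,0],[0,0,-0.01,0,0],[0,0,-0.025,0,0],[0,0,-0.035,0,0],[0,0,-0.035,0,0],[0,0,-0.03,0,0],[0,0,-0.015,0,0],[0,0,0,0,0]]'
python3 d.py .6264 .317 .18 1.3
python3 - <<'E'
from h import *
for n in('side','top'):
    snap(n,n+'12.png')
im=cv2.imread('pics/side12.png')[165:315,205:315]; cv2.imwrite('pics/s12.png',cv2.resize(im,None,fx=5,fy=4.0*1.25,interpolation=cv2.INTER_CUBIC)[:600])
E
```

```text
t: 23.38
tool_pos: [0.616, 0.0802, 0.2913]
orientation: [0.714, 3.05, 0.004]
force: [0.5, 0.6, 0.8]
opening: 0.0931
t 23.38 pos [0.616  0.0802 0.2913] psi 2.6818 tilt [0.0093 0.0005] q6 -1.064 open 0.0931 F [0.5 0.6 0.8]
tool d [0.0966 0.2163 0.1115] twist 1.3818
```

View pics/s12.png

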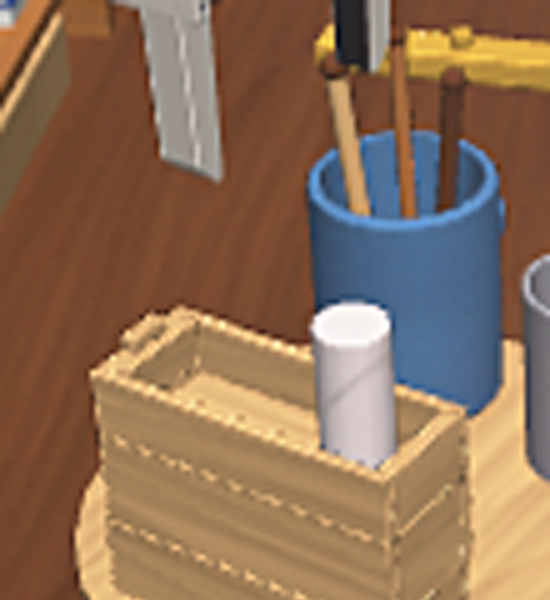

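```bash
cat > m7.py <<'E'
from fit import *
I={n:cv2.imread(f'pics/{n}0.png')[:,:,::-1].copy() for n in('top','side')}
J={'side':cv2.imread('pics/side12.png')[:,:,::-1].copy()}
a=np.linspace(0,2*np.pi,48,endpoint=False)
def cyl(x,y,z0,h,r=.016): return np.r_[np.c_[x+r*np.cos(a),y+r*np.sin(a),np.full(48,z0)],np.c_[x+r*np.cos(a),y+r*np.sin(a),np.full(48,z0+h)]]
def cf(ims,p0,z0,h):
    dat=[]
    for n,im in ims.items():
        k=hullmask(n,cyl(*p0,z0,h,.022),(0,0,640,480))[S//2::S,S//2::S]
        hsv=cv2.cvtColor(im,cv2.COLOR_RGB2HSV)
        m=((k>0)&(hsv[:,:,1]<70)&(hsv[:,:,2]>110)).astype(np.uint8)
        nl,l,st,_=cv2.connectedComponentsWithStats(m); m=(l==1+np.argmax(st[1:,4])).astype(np.uint8)
        ys,xs=np.where(m); b=(xs.min()-10,ys.min()-10,xs.max()+11,ys.max()+11)
        dat.append((n,cv2.resize(m[b[1]:b[3],b[0]:b[2]],None,fx=S,fy=S,interpolation=cv2.INTER_NEAREST),b))
    def cost(p):
        t=0
        for n,m,b in dat:
            k=hullmask(n,cyl(*p,z0,h),b); t+=1-(k&m).sum()/(k|m).sum()
        return t
    q=np.array(p0)
    r=minimize(cost,q,method='Nelder-Mead',options=dict(initial_simplex=q+np.array([[0,0],[.005,0],[0,.005]]),xatol=1e-5,fatol=1e-5))
    return np.round(r.x,4),round(r.fun,3)
for c in(['top'],['side'],['top','side']):
    print('B',c,cf({k:I[k] for k in c},(.627,.317),0,.07))
x,f=cf(J,(.6,.087),.149,.042)
print('A now side',x,f)
d=x-[.6293,.0724]; t=-.46
print('A in tray',np.round([d@[np.cos(t),np.sin(t)],d@[-np.sin(t),np.cos(t)]],4))
E
python3 m7.py
```

```text
B ['top'] (array([0.6276, 0.3198]), np.float64(0.309))
B ['side'] (array([0.6285, 0.3176]), np.float64(0.055))
B ['top', 'side'] (array([0.6279, 0.319 ]), np.float64(0.386))
A now side [0.5935 0.0866] 0.092
A in tray [-0.0384 -0.0032]
```

```bash
python3 -m creep '[[0.006,0.012,0,0.05,60],[0.012,0.025,0,0.06,80],[0.015,0.033,0,0.06,80],[0.015,0.033,0.01,0.05,80],[0.015,0.033,0.015,0.022,80],[0.015,0.033,0.015,0,80],[0.012,0.025,0.015,0,80],[0.006,0.013,0.01,0,80],[0,0.005,0.005,0,80],[0,0,0,0,80],[0,0,0,0,80]]'
python3 d.py .628 .318 .12 2.44
```

```text
t: 24.4
tool_pos: [0.6604, 0.3059, 0.2131]
orientation: [-1.08, -2.948, 0.003]
force: [0.7, 0.5, 0.2]
opening: 0.0642
t 24.4 pos [0.6604 0.3059 0.2131] psi 2.4395 tilt [-0.0023 -0.0014] q6 -0.505 open 0.0642 F [0.7 0.5 0.2]
tool d [ 0.0325 -0.0114  0.0932] twist -0.0005
```

```bash
python3 -m creep '[[0.014,-0.005,0.01,0,80],[0.014,-0.005,0.02,0,80],[0.0045,-0.0015,0.025,0,80],[0,0,0.02,0,80],[0,0,0.012,0,80],[0,0,0.005,0,80],[0,0,0,0,80],[0,0,0,0,80]]'
python3 d.py .628 .318 .042 2.44
python3 - <<'E'
from h import *
for n in('side',): snap(n,n+'13.png')
im=cv2.imread('pics/side13.png')[280:440,160:300]; cv2.imwrite('pics/s13.png',cv2.resize(im,None,fx=4,fy=3.7,interpolation=cv2.INTER_CUBIC)[:600])
E
```

```text
t: 25.07
tool_pos: [0.6296, 0.3187, 0.1241]
orientation: [1.081, 2.948, 0.002]
force: [0.5, 0.7, 0.4]
opening: 0.064
t 25.07 pos [0.6296 0.3187 0.1241] psi 2.4389 tilt [0.0016 0.0006] q6 -0.472 open 0.064 F [0.5 0.7 0.4]
tool d [ 0.0008 -0.0017  0.0821] twist -0.0011
```

View pics/s13.png

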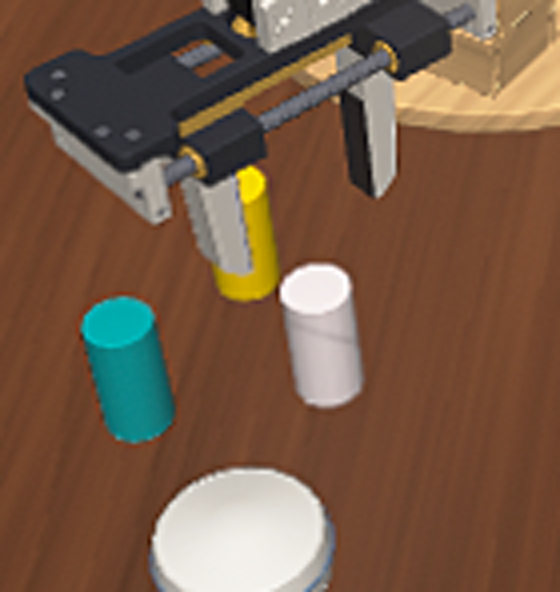

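```bash
python3 -m creep '[[0.0008,-0.0012,0.012,0,80],[0,0,0.02,0,80],[0,0,0.02,0,80],[0,0,0.015,0,80],[0,0,0.01,0,80],[0,0,0.005,0,80],[0,0,0,0,80],[0,0,0,0,120],[0,0,0,0,160],[0,0,0,0,190],[0,0,0,0,220],[0,0,0,0,255]]' 25
python3 -m creep '[[0,0,0,0,255],[0,0,0,0,255],[0,0,0,0,255]]' 25
python3 d.py .628 .318 .042 2.44
```

```text
t: 26.12
tool_pos: [0.6277, 0.319, 0.0414]
orientation: [1.08, 2.949, 0.001]
force: [0.4, 0.5, 0.2]
opening: 0.0351
t: 26.37
tool_pos: [0.6276, 0.3189, 0.0412]
orientation: [1.08, 2.95, 0.001]
force: [-0.9, -0.2, 4.5]
opening: 0.0314
t 26.37 pos [0.6276 0.3189 0.0412] psi 2.4398 tilt [0.0009 0.0004] q6 -0.472 open 0.0314 F [-0.9 -0.2  4.5]
tool d [-0.0009 -0.0004 -0.0008] twist -0.0002
```

```bash
python3 -m creep '[[0,0,-0.01,0,255],[0,0,-0.02,0,255],[0,0,-0.03,0,255],[0,0,-0.035,0,255],[0,0,-0.035,0,255],[0,0,-0.03,0,255],[0,0,-0.025,-0.05,255],[0,0,-0.015,-0.07,255],[0,0,-0.01,-0.07,255],[0,0,-0.005,-0.05,255],[0,0,0,0,255],[0,0,0,0,255]]'
python3 d.py .6329 .0706 .25 2.681
```

```text
t: 27.37
tool_pos: [0.6272, 0.3187, 0.2558]
orientation: [0.722, 3.057, 0.0]
force: [-0.5, 0.0, -1.4]
opening: 0.0319
t 27.37 pos [0.6272 0.3187 0.2558] psi 2.678 tilt [0.0002 0.0001] q6 -0.71 open 0.0319 F [-0.5  0.  -1.4]
tool d [-0.1161 -0.2194  0.0058] twist -0.003
```

```bash
python3 -m creep '[[-0.005,-0.01,0,-0.003,255],[-0.01,-0.02,0,0,255],[-0.015,-0.028,0,0,255],[-0.0175,-0.033,0,0,255],[-0.0175,-0.033,0,0,255],[-0.0175,-0.033,0,0,255],[-0.015,-0.028,0,0,255],[-0.011,-0.02,0,0,255],[-0.006,-0.011,0,0,255],[-0.0015,-0.0035,0,0,255],[0,0,0,0,255],[0,0,0,0,255]]'
python3 -m creep '[[0,0,0.01,0,255],[0,0,0,0,255],[0,0,0,0,255]]'
python3 d.py .6329 .0706 .25 2.681
python3 - <<'E'
from h import *
for n in('side','top'): snap(n,n+'14.png')
im=cv2.imread('pics/side14.png')[165:315,205:315]; cv2.imwrite('pics/s14.png',cv2.resize(im,None,fx=4,fy=4,interpolation=cv2.INTER_CUBIC)[:600])
E
```

```text
t: 28.37
tool_pos: [0.6337, 0.0716, 0.2552]
orientation: [-0.714, -3.059, -0.001]
force: [0.3, -0.0, -1.3]
opening: 0.0316
t: 28.62
tool_pos: [0.6332, 0.0718, 0.244]
orientation: [-0.711, -3.058, 0.001]
force: [-0.0, -0.2, -1.5]
opening: 0.0314
t 28.62 pos [0.6332 0.0718 0.244 ] psi 2.6844 tilt [-0.0024  0.    ] q6 -1.081 open 0.0314 F [-0.  -0.2 -1.5]
tool d [-0.0002 -0.0013 -0.006 ] twist 0.0034
```

View pics/s14.png

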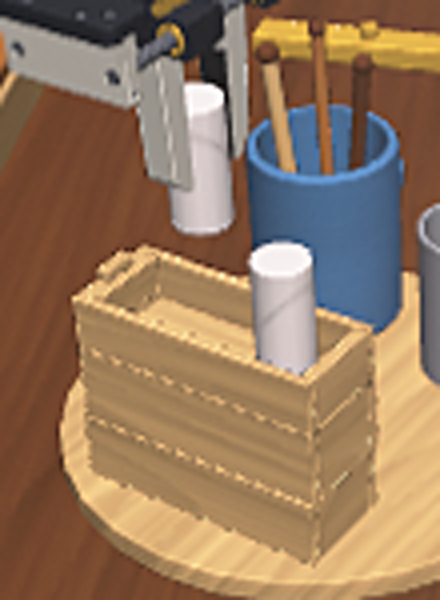

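```bash
cat > m8.py <<'E'
from fit import *
im=cv2.imread('pics/side14.png')
a=np.linspace(0,2*np.pi,48,endpoint=False)
x0,y0,f=225,165,8
o=cv2.resize(im[165:240,225:305],None,fx=f,fy=f,interpolation=cv2.INTER_CUBIC)
def circ(x,y,z,col):
    q=((proj('side',np.c_[x+.016*np.cos(a),y+.016*np.sin(a),np.full(48,z)])-[x0,y0]+.5)*f).round().astype(np.int32)
    cv2.polylines(o,[q],True,col,1)
for z in(.2025,.2725): circ(.6332,.0718,z,(0,0,255))
circ(.5935,.0866,.191,(0,160,0))
cv2.imwrite('pics/s14b.png',o)
E
python3 m8.py
```

```text
(no output)
```

View pics/s14b.png

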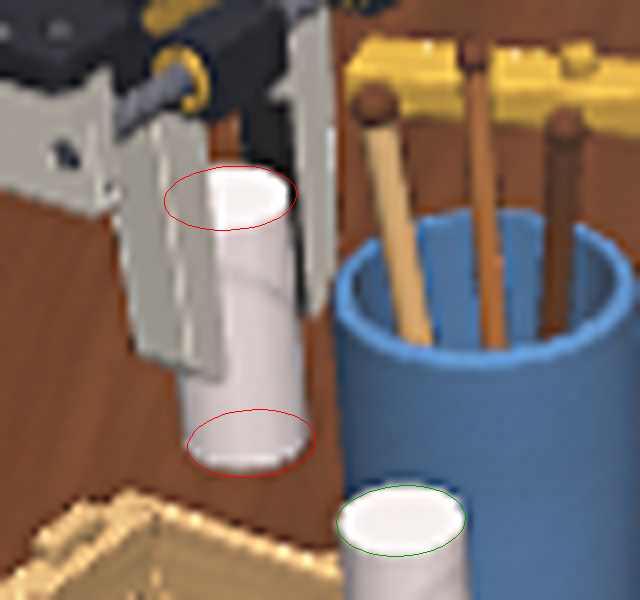

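```bash
python3 -m creep '[[0,-0.0012,0.006,0.003,255],[0,0,0.012,0,255],[0,0,0.016,0,255],[0,0,0.016,0,255],[0,0,0.012,0,255],[0,0,0.008,0,255],[0,0,0.004,0,255],[0,0,0.002,0,255],[0,0,0,0,255],[0,0,0,0,255]]'
python3 d.py .6329 .0706 .1625 2.681
```

```text
t: 29.55
tool_pos: [0.634, 0.0695, 0.1704]
orientation: [0.719, 3.057, 0.001]
force: [-0.9, 0.6, -0.8]
opening: 0.0317
t 29.55 pos [0.634  0.0695 0.1704] psi 2.6797 tilt [0.0013 0.    ] q6 -1.08 open 0.0317 F [-0.9  0.6 -0.8]
tool d [0.0015 0.0005 0.0079] twist -0.0013
```

```bash
python3 -m creep '[[0.001,0,0.002,0,255],[0,0,0.002,0,255],[0,0,0.002,0,255],[0,0,0.001,0,255],[0,0,0.001,0,255],[0,0,0,0,255],[0,0,0,0,255]]'
python3 d.py .6329 .0706 .1625 2.681
python3 -m creep '[[0,0,0.0007,0,255],[0,0,0,0,255],[0,0,0,0,255]]'
```

```text
t: 30.13
tool_pos: [0.6327, 0.0699, 0.1622]
orientation: [0.719, 3.058, 0.0]
force: [-2.9, 0.4, 4.2]
opening: 0.0315
t 30.13 pos [0.6327 0.0699 0.1622] psi 2.6798 tilt [ 0.0004 -0.    ] q6 -1.079 open 0.0315 F [-2.9  0.4  4.2]
tool d [ 0.0001  0.0007 -0.0003] twist -0.0012
t: 30.38
tool_pos: [0.6329, 0.0699, 0.1621]
orientation: [0.719, 3.057, 0.0]
force: [-3.6, -0.5, 6.6]
opening: 0.0315
```

Contact on the tray floor, so I release and rise.

```bash
python3 -m creep '[[0,0,-0.0012,0,255],[0,0,0,0,220],[0,0,0,0,180],[0,0,0,0,120],[0,0,0,0,60],[0,0,0,0,60],[0,0,-0.005,0,60],[0,0,-0.015,0,60],[0,0,-0.03,0,60],[0,0,-0.035,0,60],[0,0,-0.03,0,60],[0,0,-0.01,0,60]]' 
python3 -m creep '[[0,0,-0.02,0,60],[0,0,0,0,60],[0,0,0,0,60]]'
python3 - <<'E'
from h import *
for n in('side','top'): snap(n,n+'15.png')
im=cv2.imread('pics/side15.png')[165:315,205:315]; cv2.imwrite('pics/s15.png',cv2.resize(im,None,fx=4,fy=4,interpolation=cv2.INTER_CUBIC)[:600])
E
```

```text
t: 31.38
tool_pos: [0.6344, 0.0701, 0.2939]
orientation: [0.717, 3.051, 0.003]
force: [0.4, -0.3, 1.6]
opening: 0.0708
t: 31.63
tool_pos: [0.6331, 0.07, 0.3078]
orientation: [0.719, 3.056, 0.001]
force: [0.1, -0.7, -1.0]
opening: 0.0708
```

View pics/s15.png

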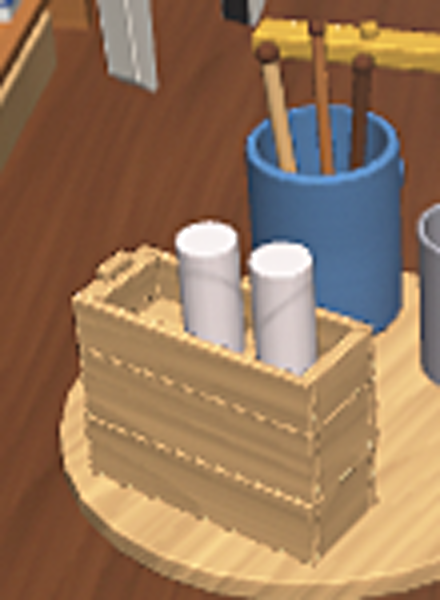

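View pics/top15.png

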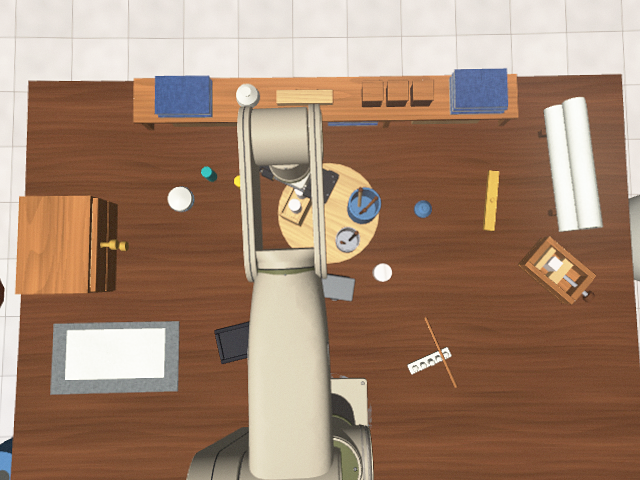

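Run:
```python
exec(open('m7.py').read().split("for c in(")[0])
J={'side':cv2.imread('pics/side15.png')[:,:,::-1].copy()}
t=-.46
P=[]
for p in((.5935,.0866),(.633,.07)):
    x,f=cf(J,p,.15,.041); d=x-[.6293,.0724]; P.append(x)
    print(x,f,np.round([d@[np.cos(t),np.sin(t)],d@[-np.sin(t),np.cos(t)]],4))
print('gap',np.hypot(*(P[0]-P[1])))
print(close_job())
```

```text
[0.5932 0.088 ] 0.101 [-0.0393 -0.002 ]
[0.6329 0.0735] 0.09 [0.0027 0.0026]
gap 0.042265115639259825
the job is handed in; nothing more can be done
None
```

The box is rebuilt on the turntable and the job is handed in, after about 32 s of the 69 s allowed. `close_job` gives no verdict, so the result rests on my own checks.

**What I did:** I set the deep tray on the bottom tray, then turned the shallow tray, with seal A standing in it, the right way round and set it on the deep tray. Last I stood the white seal B beside seal A. Each piece was lowered to a light contact of under 11 N before release.

**Last checks:**
- **Trays:** in the last side picture both loose trays sit flush with their keys at the right end. The gripper heights at contact matched seated trays to about 0.5 mm. The deep tray looks 1–2 mm off along its length, within the 6 mm allowed.
- **Seals:** both look upright, and measured from the side camera their axes are 42 mm apart. They are 2–3 mm either side of the tray's centre line.
- **Everything else:** the bystanders not hidden by the arm were where they started in the last pictures. I judged this by eye and did not measure it.

**Disagreements:** the two cameras differed by 1–3 mm on most positions. They differed by up to 8 mm on the turntable centre and more on the bottom tray when I used one camera alone. I therefore compared the held tray with the tray below it in the same side picture before each lowering. The last top view was partly blocked by the arm, so the final seal positions come from the side camera alone.

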